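# Load a shelf carton, roll it into the pick-up bay and shut the stop behind it

## Task

Pack every can of cashews that stands singly on the table (not the stacks) upright into the open carton on the roller track, while the track's flip stop is still shut in front of it. Then swing the stop's black-knobbed lever over until it snaps open, push the carton gently along the rollers, without lifting it off them, until it is fully home against the buffers of the bay, and swing the lever back so that the stop snaps shut behind the carton; leave all released and at rest.

Things in the scene. Friction and masses are not known exactly. Their poses are not given: they have to be found in the camera images.
- track: fixed aluminium roller track, 176 x 449 mm. Origin: on the table top (z=0), on its centre line under the stop's blade; y: way of travel, loading end to bay, near world +y; x: across, away from the robot. 10 free steel rollers, tops z=55 mm. Rails x=+-80..88, tops z=67 mm. Loading end y=-237 mm: corner tabs (beyond x=+-66, to z=75 mm) leave its middle open
- bay (a point): point at roller height where the middle of the carton's underside is when home in the bay (track y=106, z=55 mm). Two rubber buffers in front of the end plate (to z=105 mm) have their faces at track y=196 mm; the far rail has a guide up to z=95 mm there. Shaft and bearings of the stop run outside the rail nearest the robot (track x=-115..-93 mm, to z=90 mm)
- carton: open half-height card carton on the rollers of the loading end: 154 mm across (its x), 180 mm along the track (its y), walls 28 mm high, walls and floor 3 mm thick, about 0.12 kg. Room for four cans, two by two (centres x=+-37, y=+-47 mm leave 25 mm between cans along y). Origin: centre of its underside, z up, axes as the track's. It rolls freely along the track
- stop (a joint): flip stop: shaft along the near rail (axis track x=-104, z=75 mm, parallel to track y) with blade and hand lever. 0 = shut, blade level across the rollers; 1.05 rad = open, blade stood up beside the track (to z=138 mm), clear of the carton. A toggle spring drives it from 0.52 rad to the nearer end (about 0.15 N m at the ends): push it past 0.52 and it snaps over; 2 to 8 N at the knob
- blade_tip (a point): free end of the stop's steel blade, which is 8 mm thick (along the track), 19 mm high, 62 mm long. Shut: it bars the way at track y=0, from x=-98 to -36 mm, z=70 to 89 mm, in both directions; with the carton home behind it there are 12 mm between blade and carton
- lever_knob (a point): centre of the round black knob, 22 mm across, on the stop's lever (8 mm rod, 75 mm from shaft axis to knob, at track y=140 mm, beside the bay). Shut: lever leans 35 degrees in over the track, knob at track x=-61, z=136 mm; open: it leans 25 degrees out to the robot, knob at x=-136, z=143 mm. Push towards the robot to open, away to shut
- label_dispenser: fixed bystander: grey bench label dispenser between the robot and the track, about 270 x 200 mm with its reel, 243 mm tall; its side towards the track ends at about x=0.497 and its left side at y=0.095 m. Carry things over it or round it. The fixed stacks of cans beyond the bay's end and to its left are up to 365 mm tall
- can_a_mid (a point): clear can of brown cashews, flat white ring-pull lid, standing singly on the table: 70 mm across, 45 mm high, 145 g; a plain cylinder, grasped round the body. This point: its centre, half-way up; z along its axis. May be absent (None)
- can_b_mid (a point): clear can of brown cashews, flat white ring-pull lid, standing singly on the table: 70 mm across, 45 mm high, 145 g; a plain cylinder, grasped round the body. This point: its centre, half-way up; z along its axis. May be absent (None)
- can_c_mid (a point): clear can of brown cashews, flat white ring-pull lid, standing singly on the table: 70 mm across, 45 mm high, 145 g; a plain cylinder, grasped round the body. This point: its centre, half-way up; z along its axis. May be absent (None)
- can_d_mid (a point): clear can of brown cashews, flat white ring-pull lid, standing singly on the table: 70 mm across, 45 mm high, 145 g; a plain cylinder, grasped round the body. This point: its centre, half-way up; z along its axis. May be absent (None)

How it is judged:
By the outcome, as a careful person would: the job done as asked, in the order asked, and still so for the second after the job is handed in, with the robot touching nothing.
Of can_a, can_b, can_c, can_d only 3 to 4 are there at a start; the rules pass over those that are not, and their reading is None.
At some moment in a run one of can_a, can_b, can_c, can_d may be knocked a few centimetres aside while the robot is not near it.
It also fails if it takes over 210 s, if anything falls off the work surface, if the arm or the gripper's body presses on something with over 40 N, if the wrist force passes 120 N, or if a joint passes its speed limit or range.

## Robot

A 6-joint arm with a two-finger parallel gripper is mounted at the origin on a cart in front of the work surface, level with it; the furniture and walls round the work are solid. World frame = base frame: x ahead of the robot, y to its left, z up, the work surface at z = 0. Lengths are in m, angles in degrees, forces in N, time in s.
With the tool pointing down it reaches from about 0.375 to 0.925 m from the base axis. Payload 5.7 kg.
Tool frame: the origin (TCP) lies midway between the tips of the shut fingers; the grasp point (between the pads) lies 19 mm behind it; z points along the fingers, x is the direction in which the jaws open and shut, and the axes are right-handed (so a half turn about z gives the same grasp; the last joint's range is limited). The gripper opens to 88 mm and grips with 3 to 60 N. Pads are 20 mm wide; open, the fingers measure 115 mm over their backs; the gripper's body (75 mm by 178 mm) begins 61 mm behind the grasp point.
Start: joints at [62.16, 20.558, 86.54, -0, 72.909, -6.595], TCP at [0.217, 0.559, 0.223] pointing down, gripper open.
Joint ranges: [-170.27, 170.27], [-57.76, 135], [12.27, 136.19], [-55.21, 235.2], [11.17, 155.16], [-170.74, 170.74]. Speed limits (degrees/s): [136.94, 136.94, 180, 180, 180, 180].

## Interface

Orientations are given as [roll, pitch, yaw] about the fixed x, y, z axes, in that order (R = Rz(yaw) Ry(pitch) Rx(roll)).
In Python, from plant import arm gives the robot as it stands. The module is installed in compiled form; this text tells all that it offers.
- The arm moves only by the tool drive_tool, never from a script. Its argument "commands" is a list that holds one entry, the list of rows, each a list of 7 numbers: the turn, a rotation vector about the world's x, y, z in rad, then the shift along the world's x, y, z in mm, then the finger opening in mm, from 0 to 87.8. In form: [[[rx, ry, rz, x, y, z, hand], ...]]. A call has 1 to 5 rows; each row shifts and turns the commanded pose from where the row before left it; what a row does not reach is not made up. A row lasts 1/12 s, in which the tool goes at most 41.7 mm and 7.16 degrees, less where a joint would pass 70% of its speed; a pose out of reach is approached as far as the arm can. A call with a gripper value outside its range is refused whole. The fingers move at their own pace and stop on an object; "force" is the grip in N (left out, the last holds). Time passes only in rows, so rows that do not move let the fingers close. It gives the time, the measured TCP pose, the force and the opening at its end, in the units of the state.
- arm.observe(): the state, without advancing time (a new reading comes with each control period).
- arm.get_image(name): name is "scene" or "top" or "wrist"; returns (picture, depth): 400x640x3 uint8, blue, green, red; 400x640 float32, m along the optical axis (not along the pixel's ray), 0 where there is no reading.
- arm.camera_params(name): a dict with "fx", "fy", "cx", "cy" (pixels), "R" (3x3) and "t" (3): a world point X has camera coordinates R X + t. Camera axes: x right, y down, z forward; pixel columns grow to the right and rows downward; lengths in m; the calibration is good to about 2 mm. A picture is of the moment at which its call begins: read the wrist's pose just before it. camera_params takes no time and is no camera call; for the wrist camera it gives the pose at the moment of the call.
- arm.hand_in(): hands the job in, once; it reports no verdict.
The state is a dict: "t": time; "joints": joint angles; "joint_vel": joint speeds; "joint_efforts": joint torques, N m; "tcp_pos": TCP position; "tcp_rot": TCP orientation; "force": force on the tool from outside, world axes, zero at the start; "moment": the same for the moment, N m; "gripper_width": finger opening in m.
Only numpy, scipy, OpenCV 4.12 (cv2) and the standard library are available. Lean on these libraries where they do the work, as an engineer would, in place of code of your own. Each camera call takes 0.05 s, during which the arm holds its last target.

## Working session

There is one attempt and no reset: what is moved stays moved. The work goes in short steps, Python scripts to look and compute and a tool call to move; the robot and the scene stay as the last step left them, time stands still between calls to the robot, and variables do not carry over. Pictures are saved under pics/ and viewed, and the job is handed in when it is done.

Besides the shell and the picture viewer there is one more tool, called after ">>>" by a JSON object that holds its "name" and its "arguments". drive_tool: Moves the arm, as the interface text tells. Its arguments: {"type":"object","properties":{"commands":{"type":"array","items":{"type":"array","items":{"type":"array","items":{"type":"number"}}}},"force":{"type":"number"}},"required":["commands"]}

```bash
mkdir -p pics
cat > h.py <<'E'
import numpy as np, cv2
from plant import arm
def snap(name,fn):
    p=arm.camera_params(name); im,d=arm.get_image(name)
    cv2.imwrite('pics/%s.png'%fn,im); np.savez('pics/%s.npz'%fn,d=d,im=im,**{k:np.array(v) for k,v in p.items()})
    return im,d,p
def world(p,d):
    v,u=np.mgrid[0:d.shape[0],0:d.shape[1]]
    c=np.stack([(u-p['cx'])/p['fx']*d,(v-p['cy'])/p['fy']*d,d],-1)
    W=(c-np.array(p['t']))@np.array(p['R'])
    W[d<=0]=np.nan
    return W
def proj(p,X):
    c=np.array(p['R'])@np.array(X)+np.array(p['t']); return p['fx']*c[0]/c[2]+p['cx'],p['fy']*c[1]/c[2]+p['cy']
E
python3 - <<'E'
from h import *
for n in ['scene','top','wrist']: snap(n,n+'0')
s=arm.observe(); print({k:np.round(v,3) for k,v in s.items()})
for n in ['scene','top','wrist']:
    p=arm.camera_params(n); R=np.array(p['R']); print(n,p['fx'],np.round(-R.T@np.array(p['t']),3), np.round(R[2],2))
E
```

```text
{'t': np.float64(0.15), 'joints': array([ 6.2160e+01,  2.0590e+01,  8.6586e+01, -1.0000e-03,  7.2907e+01,
       -6.5960e+00]), 'joint_vel': array([-0.059, -0.125, -0.033, -0.047, -0.035,  0.031]), 'joint_efforts': array([ 1.0000e-03, -5.1576e+01, -2.7101e+01,  6.8000e-02,  3.1000e-02,
       -0.0000e+00]), 'tcp_pos': array([0.217, 0.559, 0.222]), 'tcp_rot': array([-1.79991e+02,  8.30000e-02,  6.87560e+01]), 'force': array([-0.148,  0.085,  0.01 ]), 'moment': array([0.007, 0.004, 0.019]), 'gripper_width': np.float64(0.088)}
scene 378.118065551443 [ 0.664 -0.501  0.73 ] [-0.24  0.65 -0.72]
top 373.3205478251382 [0.421 0.064 1.058] [ 0.07 -0.03 -1.  ]
wrist 292.9563945749804 [0.149 0.585 0.384] [ 0.25 -0.1  -0.96]
```

View pics/scene0.png

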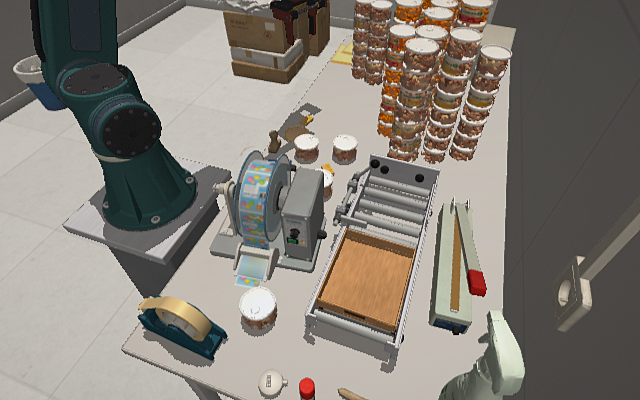

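View pics/top0.png

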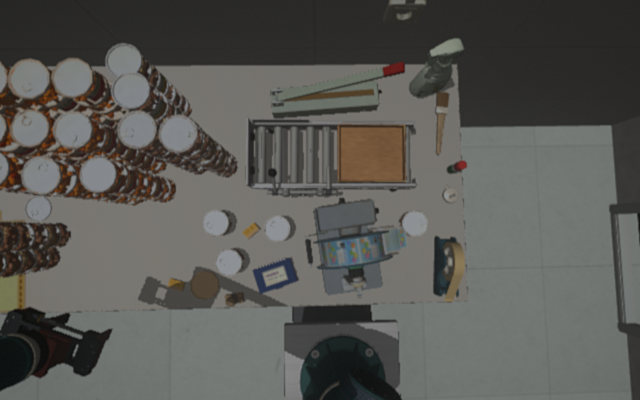

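View pics/wrist0.png

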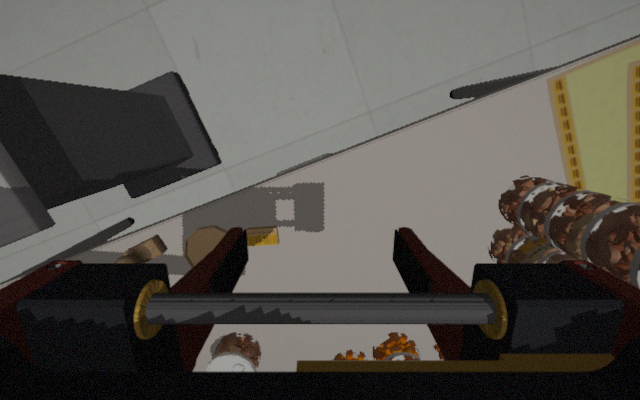

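The top view shows four single cans at about (216,223), (278,228), (230,262) and (413,223). There's another lid at (38,208), which could be a stack. The carton is at (373,153) and the track runs from x 248 to 415 px. Next I measure them.

```bash
cat >> h.py <<'E'
def can_find(W,im,guess,r=0.06,z0=0.035,z1=0.06):
    m=(np.hypot(W[...,0]-guess[0],W[...,1]-guess[1])<r)&(W[...,2]>z0)&(W[...,2]<z1)
    P=W[m]; 
    c,rad=cv2.minEnclosingCircle((P[:,:2]*1000).astype(np.float32)); 
    return np.array(c),rad,np.median(P[:,2]),len(P),P[:,:2].mean(0)
E
python3 - <<'E'
from h import *
z=np.load('pics/top0.npz'); d=z['d'];im=z['im'];p={k:z[k] for k in ['fx','fy','cx','cy','R','t']}
W=world(p,d)
for u,v in [(216,223),(278,228),(230,262),(413,223),(38,208),(373,153),(270,172),(330,240),(272,190),(255,155),(200,285)]:
    print(u,v,np.round(W[v,u],3))
for u,v in [(216,223),(278,228),(230,262),(413,223),(38,208)]:
    print(can_find(W,im,W[v,u],0.045,W[v,u,2]-.006,W[v,u,2]+.006))
g=cv2.resize(im[105:205,235:430],None,fx=4,fy=4,interpolation=cv2.INTER_CUBIC);cv2.imwrite('pics/crop0.png',g)
E
```

```text
216 223 [0.434 0.333 0.042]
278 228 [0.417 0.167 0.045]
230 262 [0.33  0.295 0.046]
413 223 [ 0.424 -0.2    0.046]
38 208 [0.486 0.833 0.001]
373 153 [ 0.616 -0.094  0.059]
270 172 [0.555 0.174 0.15 ]
330 240 [0.388 0.032 0.188]
272 190 [0.517 0.178 0.084]
255 155 [ 0.627  0.235 -0.003]
200 285 [0.264 0.388 0.002]
(array([434.634552  , 335.84313965]), 36.01715087890625, np.float64(0.045027003653810384), 534, array([0.43407841, 0.33571513]))
(array([416.05947876, 171.14888   ]), 35.67635726928711, np.float64(0.04508059401793013), 547, array([0.41584969, 0.17099345]))
(array([328.02349854, 300.58117676]), 35.47141647338867, np.float64(0.045213869425307196), 570, array([0.32795344, 0.3009114 ]))
(array([ 420.10464478, -198.5214386 ]), 41.40083694458008, np.float64(0.045098172767173574), 562, array([ 0.42080623, -0.20125934]))
(array([485.32501221, 832.55395508]), 44.77086639404297, np.float64(0.0022012155737792), 770, array([0.48321214, 0.83187047]))
```

View pics/crop0.png

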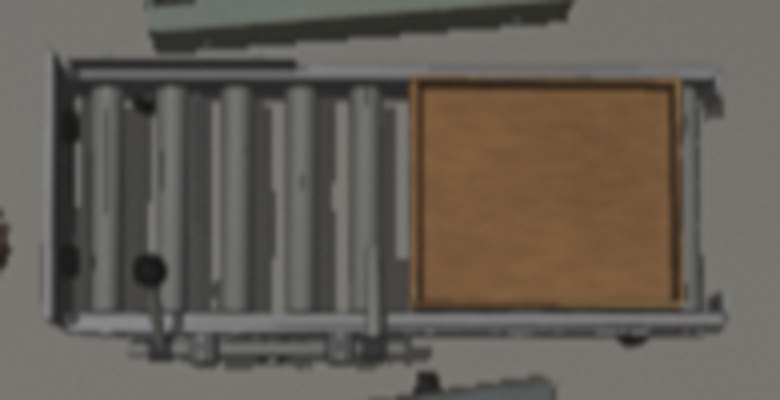

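```bash
cat > fit.py <<'E'
from h import *
import sys
def load(fn):
    z=np.load('pics/%s.npz'%fn); p={k:z[k] for k in ['fx','fy','cx','cy','R','t']}
    return z['im'],z['d'],p
def fitrect(P):
    return cv2.minAreaRect((P[:,:2]*1000).astype(np.float32))
if __name__=='__main__':
  for fn in ['top0','scene0']:
    im,d,p=load(fn); W=world(p,d)
    hsv=cv2.cvtColor(im,cv2.COLOR_BGR2HSV)
    roi=(W[...,0]>.48)&(W[...,0]<.75)&(W[...,1]>-.28)&(W[...,1]<.3)
    brown=(hsv[...,0]>8)&(hsv[...,0]<25)&(hsv[...,1]>90)
    P=W[roi&brown]; print(fn,'brown',len(P),fitrect(P), 'z',np.percentile(P[:,2],[5,50,95]))
    P2=W[roi&brown&(W[...,2]>.077)]; print(' top walls',len(P2), fitrect(P2) if len(P2)>5 else '')
    R=W[roi&~brown&(W[...,2]>.060)&(W[...,2]<.078)&(W[...,0]>0.5)]
    print(' rails',len(R),fitrect(R))
    far=R[R[:,0]>.66]; near=R[(R[:,0]<.57)&(R[:,0]>.51)]
    for nm,A in [('far',far),('near',near)]:
        if len(A)>5: k=np.polyfit(A[:,1],A[:,0],1); print(nm,len(A),k, A[:,1].min(),A[:,1].max(), np.std(A[:,0]-np.polyval(k,A[:,1])))
    E=W[roi&(W[...,2]>.095)&(W[...,2]<.11)&(W[...,1]>.2)]
    if len(E): print('endplate',len(E),fitrect(E))
    K=W[roi&(W[...,2]>.125)&(W[...,2]<.155)]
    if len(K): print('knob',len(K),K.mean(0),K.max(0))
E
python3 fit.py
```

```text
top0 brown 3890 ((618.8980712890625, 60.03666687011719), (474.18206787109375, 156.63209533691406), 87.21430206298828) z [0.05589286 0.05913638 0.08328596]
 top walls 332 ((614.8450317382812, 61.69963073730469), (474.3255310058594, 152.1848602294922), 88.89559173583984)
 rails 1640 ((625.4411010742188, 42.61521911621094), (501.7267150878906, 248.804931640625), 89.99722290039062)
far 743 [0.02873462 0.70333202] -0.20825131687204917 0.2359201772795281 0.017790757115389903
near 761 [0.01640555 0.52967378] -0.20507675813292905 0.2388500786874122 0.0070379282614638355
endplate 241 ((622.5866088867188, 253.27114868164062), (69.54326629638672, 178.14462280273438), 77.82684326171875)
knob 131 [0.57235227 0.23094939 0.14298908] [0.62479997 0.29986794 0.15447522]
scene0 brown 8237 ((582.98388671875, 49.377685546875), (245.05191040039062, 492.218994140625), 13.78580093383789) z [0.05735768 0.06002796 0.30161095]
 top walls 2170 ((615.9021606445312, 60.93333435058594), (478.379638671875, 153.54725646972656), 88.84381103515625)
 rails 2178 ((625.1559448242188, 45.268157958984375), (508.6051025390625, 249.8538360595703), 89.70722961425781)
far 1090 [0.02126471 0.70195266] -0.20934525983041852 0.23818767430077226 0.016530712362149445
near 857 [0.01803129 0.53085541] -0.207151691582231 0.23867714480125368 0.008232614146381576
endplate 447 ((624.239501953125, 258.645751953125), (81.95893859863281, 176.468017578125), 78.7589111328125)
knob 328 [0.57001195 0.2020143  0.14110179] [0.62798623 0.29977538 0.15488267]
```

```bash
cat > fit2.py <<'E'
from fit import *
for fn in ['top0','scene0']:
    im,d,p=load(fn); W=world(p,d)
    hsv=cv2.cvtColor(im,cv2.COLOR_BGR2HSV)
    brown=(hsv[...,0]>8)&(hsv[...,0]<25)&(hsv[...,1]>90)
    X,Y,Z=W[...,0],W[...,1],W[...,2]
    roi=(X>.5)&(X<.73)&(Y>-.24)&(Y<.05)
    P=W[roi&brown&(Z>.05)&(Z<.09)]; r=fitrect(P); print(fn,'carton all',np.round(r[0],1),np.round(r[1],1),r[2])
    P=W[roi&brown&(Z>.079)&(Z<.09)]; r=fitrect(P); print(fn,'carton top',np.round(r[0],1),np.round(r[1],1),r[2])
    for nm,k0 in [('near',(.018,.5303)),('far',(.018,.698))]:
        k=np.array(k0); 
        for w in [.012,.008,.007]:
            m=(np.abs(X-np.polyval(k,Y))<w)&(Z>.0635)&(Z<.0705)&(Y>-.2)&(Y<.23)&~brown
            k=np.polyfit(Y[m],X[m],1)
        print(nm,m.sum(),k,np.std(X[m]-np.polyval(k,Y[m])),Y[m].min(),Y[m].max())
    E=W[(Z>.098)&(Z<.108)&(Y>.2)&(Y<.26)&(X>.535)&(X<.69)]; print('end',len(E),fitrect(E),np.median(E,0))
    K=W[(Z>.12)&(Z<.155)&(Y>.13)&(Y<.21)&(X>.53)&(X<.6)]; print('knob',len(K),K.mean(0),K.min(0),K.max(0))
    B=W[(Z>.083)&(Z<.095)&(Y>.005)&(Y<.06)&(X>.54)&(X<.6)]; print('blade',len(B),B.mean(0) if len(B) else '')
    if len(B): print(B.min(0),B.max(0))
E
python3 fit2.py
```

```text
top0 carton all [611.8 -85.2] [179.6 152.5] 89.34406280517578
top0 carton top [611.9 -86. ] [178.5 152. ] 89.08898162841797
near 543 [0.01527775 0.52795162] 0.0028242275099511632 -0.19875004918350972 0.2297203635526775
far 425 [0.00613409 0.69807467] 0.0028806550433749475 -0.19950126518883546 0.22897307559237884
end 167 ((612.6287841796875, 237.99412536621094), (6.279899597167969, 153.2344970703125), 89.9998550415039) [0.61481862 0.23805006 0.10486561]
knob 70 [0.55243929 0.17022196 0.14198229] [0.53858667 0.16052218 0.12002356] [0.56319122 0.18050713 0.15021684]
blade 43 [0.5586535  0.03069991 0.08883654]
[0.54023656 0.02763362 0.0858089 ] [0.5771587  0.03352511 0.09203081]
scene0 carton all [613.  -87.1] [182.7 153.7] 88.96043395996094
scene0 carton top [612.9 -87. ] [182.5 153.5] 88.84381103515625
near 637 [0.01537143 0.52936955] 0.0029974788066289768 -0.19984928996891055 0.22533037242264276
far 767 [0.01131779 0.69895889] 0.0031409766066721797 -0.19996982881025546 0.2270145776187298
end 238 ((612.6961059570312, 238.00244140625), (10.746261596679688, 154.06610107421875), 88.8800277709961) [0.61610323 0.23638631 0.10409749]
knob 83 [0.55446438 0.16561588 0.13980917] [0.53867013 0.15849083 0.12045959] [0.56605137 0.17556236 0.15082558]
blade 73 [0.55944651 0.02835292 0.08830274]
[0.54086332 0.02393368 0.08300685] [0.57763686 0.03476096 0.09336473]
```

Run:
```python
from fit import *
H=np.full((40,60),-1.0)
for fn in ['top0','scene0','wrist0']:
    im,d,p=load(fn); W=world(p,d).reshape(-1,3)
    W=W[~np.isnan(W[:,0])]
    W=W[(W[:,2]>-.05)&(W[:,2]<.6)]
    i=((W[:,0]-.2)/.02).astype(int); j=((W[:,1]+.4)/.02).astype(int)
    ok=(i>=0)&(i<32)&(j>=0)&(j<50)&(W[:,0]>.2)
    np.maximum.at(H,(i[ok],j[ok]),W[ok,2]*1000)
print('y   '+' '.join('%4d'%(-400+20*j) for j in range(50)))
for i in range(32): print('%4d'%(200+20*i),' '.join('%4d'%H[i,j] if H[i,j]>-1 else '   .' for j in range(50)))
```

```text
y   -400 -380 -360 -340 -320 -300 -280 -260 -240 -220 -200 -180 -160 -140 -120 -100  -80  -60  -40  -20    0   20   40   60   80  100  120  140  160  180  200  220  240  260  280  300  320  340  360  380  400  420  440  460  480  500  520  540  560  580
 200    .    0    3    4   58   59   57    4    5    4    6    4    5    4    3    4    4    3    4    4    5    6    5    4    5    4    7    5    4    4    5    4    4   22   61   61    5    5    5    4    4    4    4  347  348  481  492    4  341  342
 220    .    0    4    3   62   75   74   60    5    3    3    7    4    4    4    4    4    3   23   27   25   28   24    5    4    4    5    4    4    4    3    4    4   60   66   61    4   10   12   10    9    4    4  347  346  483  492  402  353  325
 240    .    1    5    4   60   93   92   43    4    5    5    3    4    4   26   27   36  158  160   37   28   27   26    4    4    3    4   16   19   19   21   19    6   24   61   19   13   11    8   10   13   12   14   12    5    5  483  469  443  347
 260    .    .    4    3  110  109  106    4    4    4    4    5    3    5   28  
[... 6613 characters left out ...]
  224  222  214  203  191  181  174  164  155  145  138  128  118   62   63   91   92   61    6    3    4    8    4    5    5    5    5    5  322  324  322  322    2    .    .    .    .    .
 800    .    .    4    6   98  244  258  262  262  264  258    6    4   33   63   62   63   62   61   60    .    .    .    .   61   60   60   59   55    5    4    5    5    4    4    6    6    5    6    5    6    4    6    5    4    4    6    4    5    5
 820    .    .    3    4  112  240  257  261  262   98    5    6    5    4   43    4    3    3    5    3    .    6    4    5    5    6    6    5    6    4    4    4    6    5    4    5    4    6    5    4    8    5    5    5    4    3    4    4    5    4
```

>>> {"name": "drive_tool", "arguments": {"commands": [[[0, 0, 0.046, 14, -32, -12, 87.8], [0, 0, 0.046, 14, -32, -12, 87.8], [0, 0, 0.046, 14, -32, -12, 87.8], [0, 0, 0.046, 14, -32, -12, 87.8], [0, 0, 0.046, 14, -32, -12, 87.8]]], "force": 25}}

```text
t: 0.57
tcp_pos: [0.2875, 0.3977, 0.162]
tcp_rot: [180.0, 0.0, 82.1]
force: [1.4, -0.0, -0.5]
gripper_width: 0.0879
```

>>> {"name": "drive_tool", "arguments": {"commands": [[[0, 0, 0.046, 14, -32, -12, 87.8], [0, 0, 0.046, 14, -32, -12, 87.8], [0, 0, 0.046, 13, -34, -12, 87.8], [0, 0, 0, 0, 0, 0, 87.8]]]}}

```text
t: 0.9
tcp_pos: [0.3279, 0.2953, 0.1245]
tcp_rot: [-179.8, 0.3, 89.8]
force: [-0.4, 0.3, -0.3]
gripper_width: 0.0878
```

```bash
cat > where.py <<'E'
from h import *
import sys
s=arm.observe(); print('t',round(s['t'],2),np.round(s['tcp_pos']*1 if hasattr(s['tcp_pos'],'shape') else s['tcp_pos'],4),np.round(s['tcp_rot'],2),np.round(s['joints'],1),'F',np.round(s['force'],1),'w',round(s['gripper_width'],4))
fn='t%d'%int(s['t']*100)
im,d,p=snap('top',fn); W=world(p,d)
import re
v=(W[...,2]>.038)&(W[...,2]<.052)&(W[...,0]>.25)&(W[...,0]<.5)&(W[...,1]>-.3)&(W[...,1]<.45)
white=(im.min(2)>100)
n,l,st,c=cv2.connectedComponentsWithStats((v&white).astype(np.uint8))
for i in range(1,n):
    if st[i,4]>150:
        P=W[l==i]; cc,r=cv2.minEnclosingCircle((P[:,:2]*1000).astype(np.float32)); print('can n',st[i,4],'c',np.round(P[:,:2].mean(0)*1000,1),np.round(cc,1),round(r,1))
print(fn)
E
python3 where.py
```

```text
t 0.9 [0.3279 0.2953 0.1245] [-179.78    0.28   89.78] [ 3.310e+01  1.510e+01  1.119e+02 -1.000e-01  5.330e+01 -5.660e+01] F [-0.4  0.3 -0.3] w 0.0878
can n 557 c [434.  336.1] [434.1 335.4] 35.7
can n 603 c [ 415.8 -199.1] [ 397.3 -187.4] 64.2
can n 450 c [420.2 174.1] [416.8 171.5] 35.5
t90
```

>>> {"name": "drive_tool", "arguments": {"commands": [[[0, 0, 0, 0, 5.5, 0, 87.8], [0, 0, 0, 0, 0, -32, 87.8], [0, 0, 0, 0, 0, -32, 87.8], [0, 0, 0, 0, 0, -32, 87.8], [0, 0, 0, 0, 0, 0, 87.8]]]}}

```text
t: 1.37
tcp_pos: [0.3257, 0.3068, 0.0269]
tcp_rot: [-179.7, 0.2, 89.9]
force: [0.1, 0.2, -0.9]
gripper_width: 0.0879
```

>>> {"name": "drive_tool", "arguments": {"commands": [[[0, 0, 0, 0, 0, 0, 66], [0, 0, 0, 0, 0, 0, 66], [0, 0, 0, 0, 0, 0, 66], [0, 0, 0, 0, 0, 0, 66], [0, 0, 0, 0, 0, 0, 66]]]}}

```text
t: 1.78
tcp_pos: [0.3296, 0.3079, 0.0322]
tcp_rot: [179.8, -0.1, 89.8]
force: [-0.5, 0.8, 4.6]
gripper_width: 0.0692
```

```bash
python3 where.py
python3 - <<'E'
from h import *
s=arm.observe(); print(np.round(s['joints'],2), s['joint_vel'],np.round(s['moment'],2))
E
```

```text
t 1.78 [0.3296 0.3079 0.0322] [ 1.7983e+02 -1.3000e-01  8.9830e+01] [ 34.3  24.9 115.9   0.   38.9 -55.6] F [-0.5  0.8  4.6] w 0.0692
can n 556 c [434.  336.1] [434.3 336.1] 35.9
can n 611 c [ 415.1 -198.7] [ 397.3 -188.2] 64.5
can n 413 c [422.9 170. ] [416.7 171. ] 35.3
t178
[ 3.4240e+01  2.4940e+01  1.1593e+02  3.0000e-02  3.8920e+01 -5.5600e+01] [-0.17467841  0.11904347  0.0029667   0.1553101  -0.05047598 -0.06071061] [0.53 0.23 0.  ]
```

>>> {"name": "drive_tool", "arguments": {"commands": [[[0, 0, 0, 0, 0, 20, 66], [0, 0, 0, 0, 0, 38, 66], [0, 0, 0, 0, 0, 38, 66], [0, 0, 0, 10, -6, 38, 66], [0, 0, 0, 25, -15, 35, 66]]]}}

```text
t: 2.25
tcp_pos: [0.3593, 0.2873, 0.1996]
tcp_rot: [-180.0, -0.1, 90.0]
force: [1.4, 1.1, -1.3]
gripper_width: 0.0691
```

>>> {"name": "drive_tool", "arguments": {"commands": [[[0, 0, 0, 32, -21, 0, 66], [0, 0, 0, 32, -21, 0, 66], [0, 0, 0, 32, -21, 0, 66], [0, 0, 0, 32, -22, 0, 66], [0, 0, 0, 0, 0, 0, 66]]]}}

```text
t: 2.67
tcp_pos: [0.4959, 0.1985, 0.1979]
tcp_rot: [179.6, 0.1, 89.6]
force: [0.5, 0.1, -0.6]
gripper_width: 0.0694
```

```bash
python3 where.py
python3 - <<'E'
from h import *
im,d,p=snap('wrist','w1'); im,d,p=snap('scene','s1')
E
```

```text
t 2.67 [0.4959 0.1985 0.1979] [1.7961e+02 6.0000e-02 8.9620e+01] [ 14.5  16.4  96.7  -0.2  66.5 -75. ] F [ 0.5  0.1 -0.6] w 0.0694
can n 562 c [434. 336.] [434.2 335.4] 35.9
can n 737 c [ 410.2 -190.8] [ 396.  -186.5] 66.4
can n 322 c [418.5 158.8] [416.3 168. ] 34.9
t266
```

View pics/w1.png

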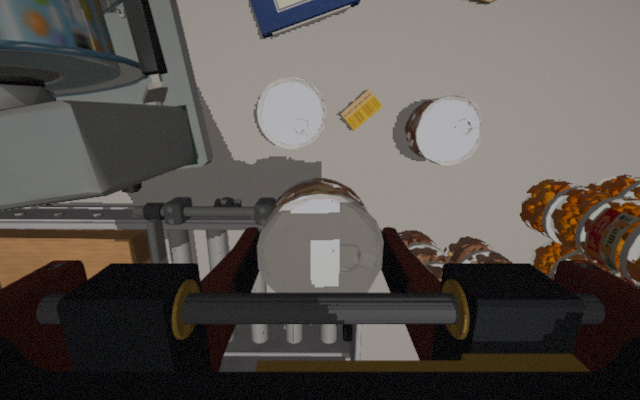

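View pics/s1.png

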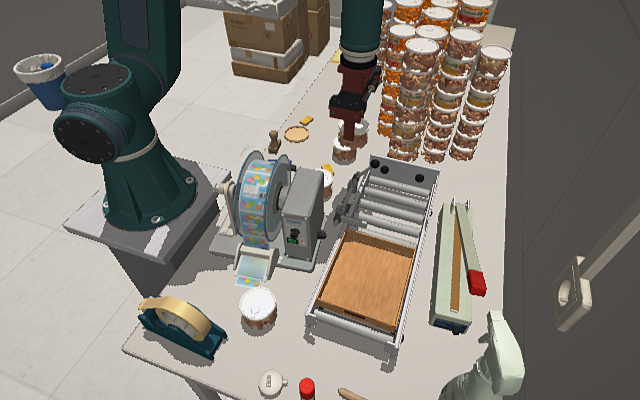

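The wrist view shows the can held squarely between the fingers, with its lid at about (320,240). Cans A and B are undisturbed at (443,130) and (291,113). Next I measure the can's offset from the tool and re-fit the carton.

```bash
cat > held.py <<'E'
from h import *
import time
def rot(rpy):
    from scipy.spatial.transform import Rotation as Ro
    return Ro.from_euler('xyz',rpy,degrees=True).as_matrix()
s=arm.observe(); fn='h%d'%int(s['t']*100)
im,d,p=snap('wrist',fn); W=world(p,d)
T=np.array(s['tcp_pos']); 
# lid: near tcp
m=(np.hypot(W[...,0]-T[0],W[...,1]-T[1])<.045)&(W[...,2]>T[2]+.004)&(W[...,2]<T[2]+.03)
m&=(im.min(2)>90)&((im.max(2).astype(int)-im.min(2))<25)
n,l,st,c=cv2.connectedComponentsWithStats(m.astype(np.uint8)); i=1+np.argmax(st[1:,4]); m=l==i
P=W[m]; h=cv2.convexHull((P[:,:2]*1000).astype(np.float32)); cc,r=cv2.minEnclosingCircle(h)
A=np.c_[P[:,:2]-P[:,:2].mean(0),np.ones(len(P))]; k=np.linalg.lstsq(A,P[:,2],rcond=None)[0]
print('tcp',np.round(T*1000,1),'lid n',len(P),'encl',np.round(cc,1),round(r,1),'mean',np.round(P.mean(0)*1000,1),'tilt deg',np.round(np.degrees(k[:2]),1))
E
cat > carton.py <<'E'
from fit import *
s=arm.observe(); fn='c%d'%int(s['t']*100)
for cam in ['top','scene']:
    im,d,p=snap(cam,fn+cam[0]); W=world(p,d); X,Y,Z=W[...,0],W[...,1],W[...,2]
    hsv=cv2.cvtColor(im,cv2.COLOR_BGR2HSV)
    brown=(hsv[...,0]>8)&(hsv[...,0]<25)&(hsv[...,1]>90)
    roi=(X>.52)&(X<.71)&(Y>-.24)&(Y<.23)
    P=W[roi&brown&(Z>.076)&(Z<.09)]
    if len(P)>20: r=fitrect(P); print(cam,'carton top',len(P),np.round(r[0],1),np.round(r[1],1),round(r[2],2))
E
python3 held.py; python3 carton.py
```

```text
tcp [488.8 201.5 196.7] lid n 10268 encl [488.4 201.8] 35.7 mean [484.5 201.3 209.5] tilt deg [-0.3 -1.7]
top carton top 273 [611.6 -85.2] [179.6 152.3] 89.28
scene carton top 772 [613.1 -87.2] [182.2 153.3] 88.85
```

```bash
cat > wcan.py <<'E'
from h import *
import sys
s=arm.observe(); fn='wc%d'%int(s['t']*100)
im,d,p=snap('wrist',fn); W=world(p,d)
print('tcp',np.round(np.array(s['tcp_pos'])*1000,1))
v=(W[...,2]>.035)&(W[...,2]<.055)&(im.min(2)>110)&((im.max(2).astype(int)-im.min(2))<30)
n,l,st,c=cv2.connectedComponentsWithStats(v.astype(np.uint8))
for i in range(1,n):
    if st[i,4]>700:
        P=W[l==i]; cc,r=cv2.minEnclosingCircle((P[:,:2]*1000).astype(np.float32)); print('px',np.round(c[i]),'n',st[i,4],np.round(cc,1),round(r,1),'z',np.round(np.median(P[:,2])*1000,1))
E
python3 wcan.py;python3 - <<'E'
from h import *
for i in range(4):
    arm.get_image('top'); s=arm.observe(); print(s['t'],np.round(np.array(s['tcp_pos'])*1000,1),np.round(s['joint_vel'],2))
E
```

```text
tcp [487.8 202.5 196.6]
px [290. 118.] n 3839 [415.9 170.6] 35.7 z 44.3
px [447. 136.] n 3647 [433.9 335.1] 35.7 z 44.2
3.0667 [488.1 202.7 196.7] [-0.16  0.11 -0.31 -0.07  0.02  0.01]
3.1167 [488.3 202.7 196.7] [-0.21  0.08 -0.28 -0.02  0.04 -0.03]
3.1667 [488.5 202.6 196.8] [-0.22  0.3  -0.13 -0.14 -0.08  0.04]
3.2167 [488.7 202.5 196.7] [-0.2   0.09 -0.14  0.02  0.02 -0.04]
```

>>> {"name": "drive_tool", "arguments": {"commands": [[[0, 0, 0, 24, -28, 8, 66], [0, 0, 0, 27, -30, 5, 66], [0, 0, 0, 27, -31, 0, 66], [0, 0, 0, 27, -31, 0, 66], [0, 0, 0, 25, -31, 0, 66]]]}}

```text
t: 3.63
tcp_pos: [0.6206, 0.0498, 0.2099]
tcp_rot: [179.9, 0.0, 89.9]
force: [0.4, 0.5, -2.2]
gripper_width: 0.0694
```

>>> {"name": "drive_tool", "arguments": {"commands": [[[0, 0, 0, 14, -31, 0, 66], [0, 0, 0, 10, -30, 0, 66], [0, 0, 0, 6, -28, -20, 66], [0, 0, 0, 0, 0, -30, 66], [0, 0, 0, 0, 0, 0, 66]]]}}

```text
t: 4.05
tcp_pos: [0.646, -0.039, 0.1544]
tcp_rot: [-179.5, -0.1, 89.7]
force: [-2.1, 0.9, -1.8]
gripper_width: 0.0692
```

```bash
python3 held.py; python3 carton.py; python3 held.py
```

```text
tcp [646.  -39.  154.4] lid n 10542 encl [646.  -39.4] 36.1 mean [641.8 -39.3 167.3] tilt deg [-0.8 -1.7]
scene carton top 671 [613.  -87.4] [182.1 153.7] 88.51
tcp [649.  -37.1 160.1] lid n 10538 encl [649.  -37.2] 35.9 mean [644.8 -37.4 172.9] tilt deg [-0.3 -1.7]
```

```bash
cat > wcarton.py <<'E'
from fit import *
s=arm.observe(); fn='wk%d'%int(s['t']*100)
im,d,p=snap('wrist',fn); W=world(p,d); X,Y,Z=W[...,0],W[...,1],W[...,2]
hsv=cv2.cvtColor(im,cv2.COLOR_BGR2HSV)
brown=(hsv[...,0]>8)&(hsv[...,0]<25)&(hsv[...,1]>90)
P=W[brown&(Z>.077)&(Z<.09)&(X>.52)&(X<.71)]
print('tcp',np.round(np.array(s['tcp_pos'])*1000,1),len(P))
if len(P)>20:
    r=fitrect(P); print(np.round(r[0],1),np.round(r[1],1),round(r[2],2),np.round(P.min(0)*1000,1),np.round(P.max(0)*1000,1))
E
python3 wcarton.py
```

```text
tcp [649.8 -37.  161. ] 3477
[614.6  25.9] [407.2 153.7] 88.98 [ 534.6 -178.9   77. ] [688.7 228.7  85.7]
```

```bash
ls -t pics/wk*.png | head -1; cp $(ls -t pics/wk*.png | head -1) pics/v1.png
```

```text
pics/wk425.png
```

View pics/v1.png

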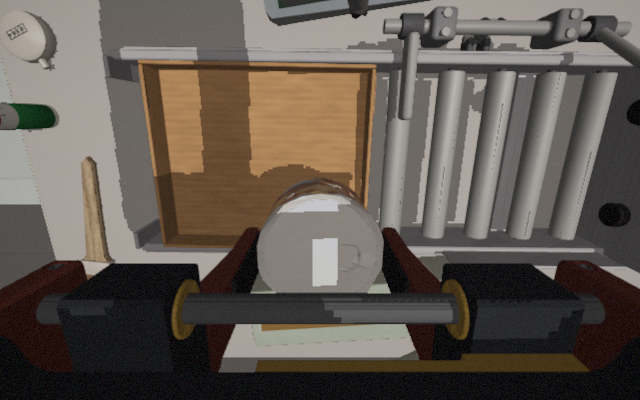

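>>> {"name": "drive_tool", "arguments": {"commands": [[[0, 0, 0, 0, -3.5, -20, 66], [0, 0, 0, 0, 0, -20, 66], [0, 0, 0, 0, 0, -8, 66], [0, 0, 0, 0, 0, 0, 66], [0, 0, 0, 0, 0, 0, 66]]]}}

```text
t: 4.72
tcp_pos: [0.6496, -0.041, 0.1125]
tcp_rot: [180.0, 0.0, 89.9]
force: [0.2, 0.8, -1.5]
gripper_width: 0.0691
```

```bash
python3 held.py; python3 wcarton.py; cp $(ls -t pics/wk*.png | head -1) pics/v2.png
```

```text
tcp [649.6 -41.  112.5] lid n 10501 encl [649.4 -41. ] 35.7 mean [645.3 -41.3 125.3] tilt deg [-0.2 -1.8]
tcp [650.1 -41.2 113. ] 5323
[612.7 -86.4] [182.3 153.8] 89.11 [ 534.4 -177.5   77. ] [690.2   5.7  89.9]
```

View pics/v2.png

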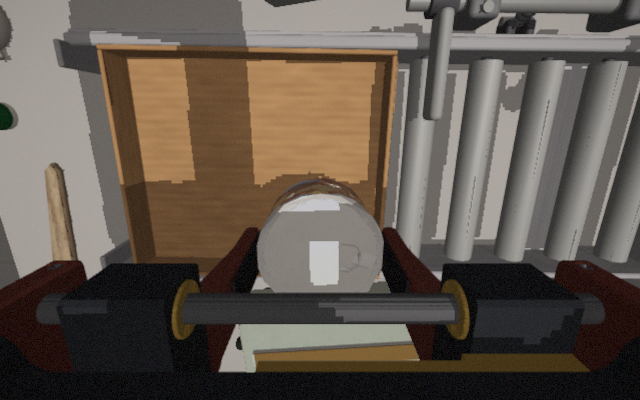

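>>> {"name": "drive_tool", "arguments": {"commands": [[[0, 0, 0, 0, 0, -12, 66], [0, 0, 0, 0, 0, -6, 66], [0, 0, 0, 0, 0, -3, 66], [0, 0, 0, 0, 0, 0, 66], [0, 0, 0, 0, 0, 0, 66]]]}}

```text
t: 5.23
tcp_pos: [0.6491, -0.0416, 0.0903]
tcp_rot: [-180.0, 0.0, 89.8]
force: [-0.1, -0.8, -1.5]
gripper_width: 0.0696
```

```bash
python3 held.py; python3 wcarton.py
```

```text
tcp [649.1 -41.6  90.3] lid n 10475 encl [649.  -41.6] 35.7 mean [644.8 -41.9 103.2] tilt deg [-0.3 -1.6]
tcp [649.1 -41.6  90.3] 7194
[611.8 -86.1] [181.8 151.6] 88.79 [ 534.4 -177.7   77. ] [689.4   6.   90. ]
```

>>> {"name": "drive_tool", "arguments": {"commands": [[[0, 0, 0, 0, 0, -1, 66], [0, 0, 0, 0, 0, 0, 80], [0, 0, 0, 0, 0, 0, 80], [0, 0, 0, 0, 0, 0, 80], [0, 0, 0, 0, 0, 0, 80]]]}}

```text
t: 5.75
tcp_pos: [0.6493, -0.0415, 0.0896]
tcp_rot: [180.0, 0.0, 89.8]
force: [-0.2, -0.6, 0.6]
gripper_width: 0.0803
```

>>> {"name": "drive_tool", "arguments": {"commands": [[[0, 0, 0, 0, 0, 10, 80], [0, 0, 0, 0, 0, 25, 80], [0, 0, 0, 0, 0, 38, 80], [0, 0, 0, 0, 0, 38, 80], [0, 0, 0, 0, 0, 0, 80]]]}}

```text
t: 6.17
tcp_pos: [0.6542, -0.0423, 0.2097]
tcp_rot: [179.2, 0.1, 89.8]
force: [1.2, -1.5, -0.3]
gripper_width: 0.0799
```

```bash
python3 - <<'E'
from h import *
s=arm.observe(); im,d,p=snap('wrist','v3'); W=world(p,d)
m=(W[...,2]>.095)&(W[...,2]<.112)&(im.min(2)>100)&(abs(W[...,0]-.65)<.06)&(abs(W[...,1]+.04)<.06)
P=W[m]; print(s['tcp_pos'],len(P),cv2.minEnclosingCircle((P[:,:2]*1000).astype(np.float32)),np.median(P[:,2]))
E
python3 wcarton.py
```

```text
[ 0.65417277 -0.04225709  0.20965251] 4265 ((649.1966552734375, -42.20854949951172), 35.6686897277832) 0.10223669452879552
tcp [652.8 -42.1 206.5] 2851
[614.5  27.8] [410.1 153.6] 89.02 [ 534.5 -178.1   77. ] [690.3 233.4  89.4]
```

View pics/v3.png

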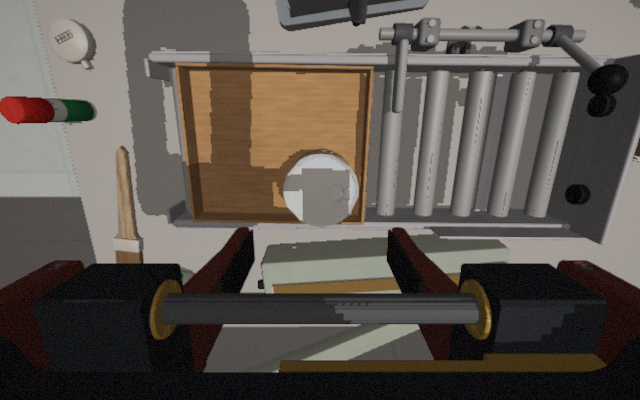

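>>> {"name": "drive_tool", "arguments": {"commands": [[[0, 0, -0.12, -20, -30, 5, 87.8], [0, 0, -0.12, -29, -25, 0, 87.8], [0, 0, -0.12, -30, -22, 0, 87.8], [0, 0, -0.12, -32, -20, 0, 87.8], [0, 0, -0.12, -32, -20, 0, 87.8]]]}}

```text
t: 6.68
tcp_pos: [0.5037, -0.1587, 0.2041]
tcp_rot: [-179.8, 0.0, 55.1]
force: [-0.6, -0.0, 0.1]
gripper_width: 0.0879
```

>>> {"name": "drive_tool", "arguments": {"commands": [[[0, 0, -0.12, -30, -18, 0, 87.8], [0, 0, -0.12, -30, -14, -10, 87.8], [0, 0, -0.12, -27, -10, -20, 87.8], [0, 0, 0, 0, 0, -10, 87.8], [0, 0, 0, 0, 0, 0, 87.8]]]}}

```text
t: 7.1
tcp_pos: [0.4153, -0.1992, 0.1628]
tcp_rot: [-179.6, 0.2, 34.7]
force: [-0.0, 0.1, -0.2]
gripper_width: 0.0882
```

```bash
python3 wcan.py;python3 where.py;  cp $(ls -t pics/wc*.png | head -1) pics/v4.png
```

```text
tcp [ 415.3 -199.2  162.8]
px [323. 168.] n 7209 [ 395.6 -177. ] 74.0 z 45.2
t 7.15 [ 0.4173 -0.1997  0.1641] [-1.7977e+02  9.0000e-02  3.4790e+01] [-34.1  13.4 106.9   0.   60.  -68.9] F [ 0.2 -0.7  0.9] w 0.0881
can n 561 c [434.1 336. ] [433.8 335.9] 35.9
can n 492 c [ 406.2 -190.3] [ 398.2 -176.2] 57.3
can n 545 c [415.9 171. ] [416. 171.] 35.6
t715
```

View pics/v4.png

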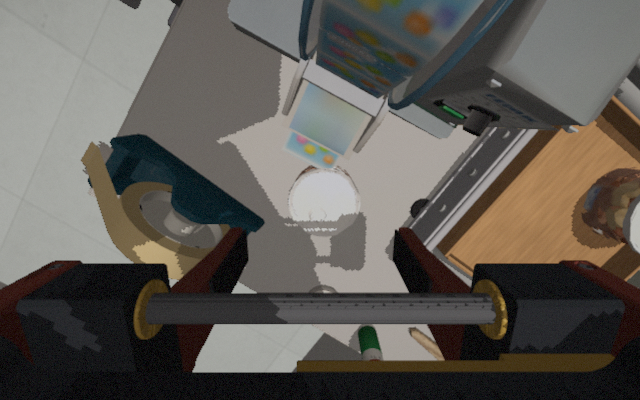

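```bash
cat > ransac.py <<'E'
from h import *
import sys
def circ(W,im,g,R=.0352,z=(.039,.050),win=.06):
    m=(np.hypot(W[...,0]-g[0],W[...,1]-g[1])<win)&(W[...,2]>z[0])&(W[...,2]<z[1])
    m=cv2.morphologyEx(m.astype(np.uint8),cv2.MORPH_OPEN,np.ones((3,3)))
    P=W[m>0][:,:2]
    # max points inside disc of R minus those just outside
    best=None
    for st,span in [(.003,.02),(.0005,.004)]:
        c0=np.array(g) if best is None else best[1]
        best=None
        for dx in np.arange(-span,span+1e-9,st):
            for dy in np.arange(-span,span+1e-9,st):
                c=c0+[dx,dy]; r=np.hypot(*(P-c).T); s=(r<R).sum()-1.0*((r>R)&(r<R+.005)).sum()
                if best is None or s>best[0]: best=(s,c)
    return best[1]*1000,best[0],len(P)
if __name__=='__main__':
    g=[float(a)/1000 for a in sys.argv[1:3]]
    for cam in ['wrist','top']:
        s=arm.observe(); im,d,p=snap(cam,'r%s%d'%(cam,s['t']*100)); W=world(p,d)
        print(cam,np.round(np.array(s['tcp_pos'])*1000,1),circ(W,im,g))
E
python3 ransac.py 418 -201
```

```text
wrist [ 418.8 -200.2  165. ] (array([ 422.5, -203.5]), np.float64(3593.0), 5191)
top [ 419.8 -200.5  165.6] (array([ 418., -200.]), np.float64(391.0), 539)
```

Run:
```python
from ransac import *
from fit import load
import glob
fn=sorted(glob.glob('pics/rwrist*.npz'))[-1][5:-4]
for f in [fn,'scene0','top0','s1']:
    im,d,p=load(f); W=world(p,d)
    out=[]
    for z in [(.036,.050),(.040,.0475),(.042,.0465)]:
        out.append(np.round(circ(W,im,(.419,-.2015),z=z)[0],1))
    print(f,out)
im,d,p=load(fn); W=world(p,d)
u,v=proj(p,[.420,-.202,.045]); print(u,v)
u,v=int(u),int(v)
g=cv2.resize(im[v-75:v+75,u-100:u+100],None,fx=4,fy=4,interpolation=cv2.INTER_CUBIC)
for c,col in [((.4225,-.2035),(0,0,255)),((.418,-.2),(0,255,0))]:
    pts=np.array([proj(p,[c[0]+.035*np.cos(a),c[1]+.035*np.sin(a),.045]) for a in np.linspace(0,6.28,60)])
    cv2.polylines(g,[((pts-[u-100,v-75])*4).astype(np.int32)],True,col,1)
cv2.imwrite('pics/v5.png',g)
```

```text
rwrist720 [array([ 422.5, -203.5]), array([ 422.5, -203.5]), array([ 422.5, -204. ])]
scene0 [array([ 423.5, -204.5]), array([ 422.5, -205. ]), array([ 421., -203.])]
top0 [array([ 422. , -203.5]), array([ 422.5, -203. ]), array([ 420.5, -210. ])]
s1 [array([ 423. , -204.5]), array([ 423. , -204.5]), array([ 423. , -204.5])]
320.3651899405536 195.48366970827928
```

View pics/v5.png

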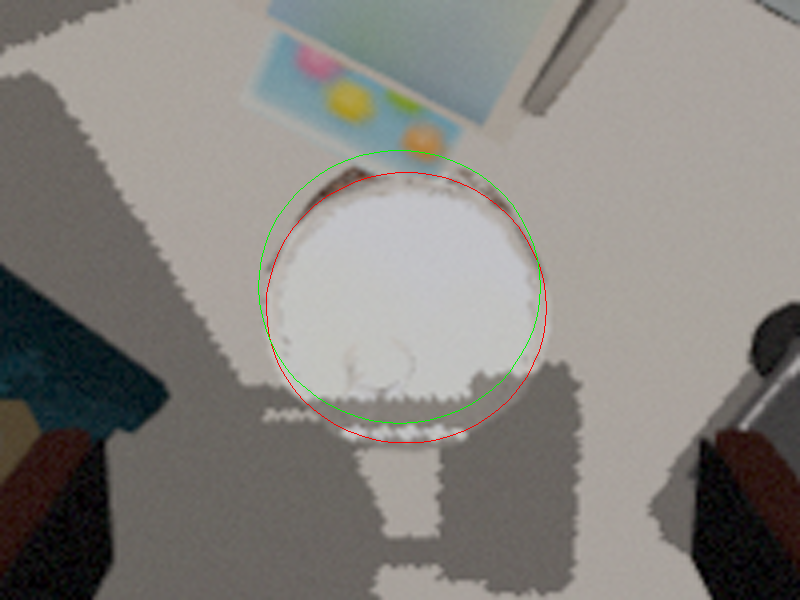

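```bash
cat > coll.py <<'E'
from fit import *
import glob
def cloud(fns):
    out=[]
    for f in fns:
        im,d,p=load(f); W=world(p,d).reshape(-1,3); out.append(W[~np.isnan(W[:,0])])
    return np.concatenate(out)
def rectd(P,c,yaw,hx,hy):
    q=P[:,:2]-c; a=np.radians(yaw); u=np.abs(q@[np.cos(a),np.sin(a)])-hx; v=np.abs(q@[-np.sin(a),np.cos(a)])-hy
    return np.where((u<0)&(v<0),np.maximum(u,v),np.hypot(np.maximum(u,0),np.maximum(v,0)))
def check(P,c,z,w=.088,yaws=range(0,180,5),R=.037):
    c=np.array(c); P=P[(np.hypot(*(P[:,:2]-c).T)<.2)&(P[:,2]<.26)]
    Q=P[np.hypot(*(P[:,:2]-c).T)>R]
    B=Q[Q[:,2]>z+.078]; F=Q[Q[:,2]>max(z-.002,.012)]
    for y in yaws:
        a=np.array([np.cos(np.radians(y)),np.sin(np.radians(y))])
        db=rectd(B,c,y,.089,.0375); 
        df=[rectd(F,c+s*a*(w/2+.007),y,.007,.010) for s in (1,-1)]
        k=lambda d:np.sort(d)[min(8,len(d)-1)]*1000
        print(y,'body %.0f fingers + %.0f - %.0f'%(k(db),k(df[0]),k(df[1])))
if __name__=='__main__':
    P=cloud(['top0','scene0','s1'])
    check(P,(.4225,-.2038),.030)
E
python3 coll.py
```

```text
0 body 39 fingers + 41 - 12
5 body 31 fingers + 41 - 17
10 body 25 fingers + 41 - 21
15 body 18 fingers + 41 - 25
20 body 13 fingers + 41 - 29
25 body 8 fingers + 42 - 32
30 body 5 fingers + 43 - 28
35 body 8 fingers + 41 - 25
40 body 10 fingers + 37 - 22
45 body 12 fingers + 33 - 20
50 body 12 fingers + 29 - 20
55 body 12 fingers + 25 - 21
60 body 11 fingers + 21 - 21
65 body 10 fingers + 17 - 20
70 body 7 fingers + 13 - 20
75 body 2 fingers + 8 - 21
80 body 1 fingers + 4 - 24
85 body 3 fingers + -0 - 28
90 body 5 fingers + -4 - 32
95 body 6 fingers + -6 - 36
100 body 6 fingers + -6 - 41
105 body 6 fingers + -6 - 46
110 body 5 fingers + -6 - 51
115 body 3 fingers + -6 - 55
120 body 0 fingers + -6 - 59
125 body 3 fingers + -6 - 63
130 body 10 fingers + -6 - 67
135 body 16 fingers + -6 - 63
140 body 18 fingers + -6 - 58
145 body 21 fingers + -6 - 54
150 body 20 fingers + -6 - 50
155 body 18 fingers + -5 - 47
160 body 21 fingers + -3 - 45
165 body 27 fingers + -0 - 42
170 body 34 fingers + 3 - 41
175 body 42 fingers + 8 - 41
```

>>> {"name": "drive_tool", "arguments": {"commands": [[[0, 0, -0.11, 2.7, -3.3, 0, 87.8], [0, 0, -0.11, 0, 0, 0, 87.8], [0, 0, -0.11, 0, 0, -20, 87.8], [0, 0, -0.11, 0, 0, -30, 87.8], [0, 0, 0, 0, 0, -10, 87.8]]]}}

```text
t: 7.72
tcp_pos: [0.4223, -0.2031, 0.1039]
tcp_rot: [-180.0, 0.0, 9.4]
force: [-0.7, -0.1, -1.4]
gripper_width: 0.0877
```

```bash
python3 ransac.py 421 -203
```

```text
wrist [ 422.3 -203.1  103.9] (array([ 423., -204.]), np.float64(5625.0), 7864)
top [ 421.4 -202.6  103.1] (array([ 422.5, -201.5]), np.float64(362.0), 467)
```

>>> {"name": "drive_tool", "arguments": {"commands": [[[0, 0, 0, 1, -1, -30, 87.8], [0, 0, 0, 0, 0, -25, 87.8], [0, 0, 0, 0, 0, -19, 87.8], [0, 0, 0, 0, 0, 0, 87.8], [0, 0, 0, 0, 0, 0, 87.8]]]}}

```text
t: 8.23
tcp_pos: [0.4236, -0.2048, 0.032]
tcp_rot: [-180.0, 0.0, 9.7]
force: [0.7, -0.1, 1.1]
gripper_width: 0.088
```

>>> {"name": "drive_tool", "arguments": {"commands": [[[0, 0, 0, 0, 0, 0, 66], [0, 0, 0, 0, 0, 0, 66], [0, 0, 0, 0, 0, 0, 66], [0, 0, 0, 0, 0, 0, 66], [0, 0, 0, 0, 0, 0, 66]]]}}

```text
t: 8.65
tcp_pos: [0.4239, -0.2054, 0.0329]
tcp_rot: [179.9, -0.1, 9.6]
force: [-0.4, 0.1, 7.7]
gripper_width: 0.0691
```

>>> {"name": "drive_tool", "arguments": {"commands": [[[0, 0, 0, 0, 0, 10, 66], [0, 0, 0, 0, 0, 25, 66], [0, 0, 0, 5, -3, 35, 66], [0, 0, 0, 10, -5, 35, 66], [0, 0, 0, 15, -5, 35, 66]]]}}

```text
t: 9.07
tcp_pos: [0.4515, -0.2171, 0.1734]
tcp_rot: [-179.9, 0.1, 9.6]
force: [0.9, -0.4, -3.0]
gripper_width: 0.069
```

```bash
python3 held.py
```

```text
tcp [ 451.5 -217.1  173.4] lid n 10782 encl [ 451.2 -215.5] 35.8 mean [ 450.9 -212.2  184.9] tilt deg [-0.3  0.2]
```

>>> {"name": "drive_tool", "arguments": {"commands": [[[0, 0, 0.116, 16, 0, 5, 66], [0, 0, 0.116, 18, 6, 0, 66], [0, 0, 0.116, 18, 8, 0, 66], [0, 0, 0.116, 18, 9, 0, 66], [0, 0, 0.116, 18, 10, 0, 66]]]}}

```text
t: 9.53
tcp_pos: [0.5416, -0.1846, 0.1769]
tcp_rot: [180.0, -0.0, 43.2]
force: [0.1, -0.5, -1.0]
gripper_width: 0.0693
```

>>> {"name": "drive_tool", "arguments": {"commands": [[[0, 0, 0.116, 18, 10, 0, 66], [0, 0, 0.116, 18, 10, 0, 66], [0, 0, 0.116, 18, 10, 0, 66], [0, 0, 0.116, 18, 9, 0, 66], [0, 0, 0.116, 18, 9, 0, 66]]]}}

```text
t: 9.95
tcp_pos: [0.6315, -0.1361, 0.1766]
tcp_rot: [-180.0, 0.0, 76.4]
force: [-0.5, -0.3, -1.2]
gripper_width: 0.0693
```

>>> {"name": "drive_tool", "arguments": {"commands": [[[0, 0, 0.116, 12, 3, 0, 66], [0, 0, 0.113, 6, 0, 0, 66], [0, 0, 0, 0, 0, -10, 66], [0, 0, 0, 0, 0, -20, 66], [0, 0, 0, 0, 0, 0, 66]]]}}

```text
t: 10.37
tcp_pos: [0.6458, -0.133, 0.1426]
tcp_rot: [-179.6, -0.1, 89.0]
force: [-1.4, 0.0, -1.8]
gripper_width: 0.0694
```

```bash
python3 held.py; python3 wcarton.py; python3 held.py
```

```text
tcp [ 645.8 -133.   142.6] lid n 10632 encl [ 644.1 -133.5] 35.7 mean [ 640.9 -133.5  154. ] tilt deg [-0.7 -0.1]
tcp [ 646.1 -133.2  144. ] 3651
[612.4 -85.7] [182.5 153. ] 88.86 [ 534.2 -176.3   77. ] [690.5   6.5  90. ]
tcp [ 647.2 -133.6  145.4] lid n 10651 encl [ 645.4 -134. ] 35.8 mean [ 642.3 -134.   156.7] tilt deg [-0.5 -0.1]
```

>>> {"name": "drive_tool", "arguments": {"commands": [[[0, 0, 0, 1.5, 0.5, -15, 66], [0, 0, 0, 0, 0, -12, 66], [0, 0, 0, 0, 0, 0, 66], [0, 0, 0, 0, 0, 0, 66], [0, 0, 0, 0, 0, 0, 66]]]}}

```text
t: 10.93
tcp_pos: [0.6506, -0.1335, 0.1201]
tcp_rot: [180.0, 0.0, 89.2]
force: [-0.1, 0.1, -1.3]
gripper_width: 0.0691
```

```bash
python3 held.py; python3 wcarton.py; cp $(ls -t pics/wk*.png | head -1) pics/v6.png
```

```text
tcp [ 650.6 -133.5  120.1] lid n 10629 encl [ 649.  -133.9] 35.9 mean [ 645.6 -133.9  131.4] tilt deg [-0.3 -0.1]
tcp [ 650.8 -133.5  120.4] 4813
[612.1 -86.3] [181.3 152.5] 88.97 [ 534.4 -176.4   77. ] [688.3   5.5  90. ]
```

View pics/v6.png

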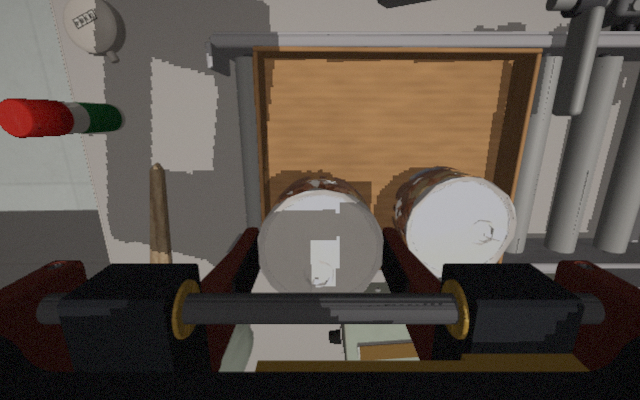

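>>> {"name": "drive_tool", "arguments": {"commands": [[[0, 0, 0, 0, 0, -12, 66], [0, 0, 0, 0, 0, -10, 66], [0, 0, 0, 0, 0, -5, 66], [0, 0, 0, 0, 0, 0, 66], [0, 0, 0, 0, 0, 0, 66]]]}}

```text
t: 11.45
tcp_pos: [0.65, -0.1332, 0.0917]
tcp_rot: [-179.9, -0.0, 89.2]
force: [-0.1, -0.4, -2.0]
gripper_width: 0.0692
```

```bash
python3 held.py; python3 wcarton.py
```

```text
tcp [ 650.  -133.2   91.7] lid n 10618 encl [ 648.4 -133.5] 35.8 mean [ 645.  -133.6  103.2] tilt deg [-0.4  0.3]
tcp [ 650.2 -133.2   91.9] 7442
[612.6 -85.7] [181.9 154. ] 89.15 [ 534.4 -177.5   77. ] [689.2   6.1  89.9]
```

>>> {"name": "drive_tool", "arguments": {"commands": [[[0, 0, 0, 0, 0, -1.5, 66], [0, 0, 0, 0, 0, 0, 66], [0, 0, 0, 0, 0, 0, 76], [0, 0, 0, 0, 0, 0, 76], [0, 0, 0, 0, 0, 0, 76]]]}}

```text
t: 11.97
tcp_pos: [0.6506, -0.1334, 0.0914]
tcp_rot: [180.0, 0.0, 89.2]
force: [-0.3, -0.1, -0.5]
gripper_width: 0.076
```

>>> {"name": "drive_tool", "arguments": {"commands": [[[0, 0, 0, 0, 0, 8, 76], [0, 0, 0, 0, 0, 20, 76], [0, 0, 0, 0, 0, 38, 76], [0, 0, 0, 0, 0, 38, 76], [0, 0, 0, 0, 20, 20, 76]]]}}

```text
t: 12.38
tcp_pos: [0.6527, -0.1167, 0.2205]
tcp_rot: [179.6, 0.2, 89.1]
force: [1.3, 0.2, 0.7]
gripper_width: 0.076
```

```bash
cat > incarton.py <<'E'
from ransac import *
s=arm.observe(); fn='ic%d'%int(s['t']*100); im,d,p=snap('wrist',fn); W=world(p,d); cv2.imwrite('pics/last.png',im)
print('tcp',np.round(np.array(s['tcp_pos'])*1000,1))
m=(W[...,2]>.096)&(W[...,2]<.110)&(im.min(2)>70)&((im.max(2).astype(int)-im.min(2))<40)&(W[...,0]>.53)&(W[...,0]<.70)&(W[...,1]>-.24)&(W[...,1]<.21)
n,l,st,c=cv2.connectedComponentsWithStats(cv2.erode(m.astype(np.uint8),np.ones((3,3))))
for i in range(1,n):
    if st[i,4]>300:
        P=W[l==i]; cc,r=cv2.minEnclosingCircle((P[:,:2]*1000).astype(np.float32)); print('px',np.round(c[i]),'n',st[i,4],np.round(cc,1),round(r,1),'z',np.round(np.median(P[:,2])*1000,1))
E
python3 incarton.py; python3 wcarton.py; python3 where.py
```

```text
tcp [ 652.7 -116.7  220.5]
px [304. 189.] n 3559 [ 648.1 -133.5] 34.7 z 102.2
px [397. 188.] n 3601 [649.  -42.4] 34.7 z 102.1
tcp [ 654.1 -111.5  223.8] 2293
[614.7  27.7] [408.9 153.9] 88.89 [ 534.5 -178.    77. ] [690.6 231.1  90. ]
t 12.48 [ 0.6534 -0.1123  0.2211] [1.7947e+02 8.0000e-02 8.9270e+01] [-1.58e+01  2.55e+01  7.87e+01  1.00e-01  7.52e+01 -1.05e+02] F [ 0.3 -0.5  0.7] w 0.0762
can n 562 c [433.9 335.8] [434.  335.7] 35.6
can n 547 c [415.9 170.9] [416.  170.9] 35.5
t1248
```

View pics/last.png

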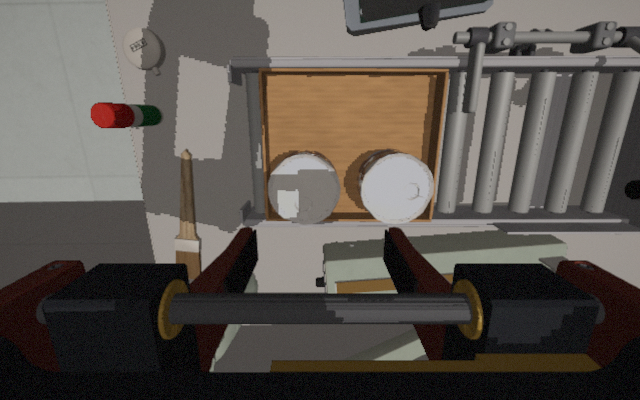

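Both cans stand flat in the far row, at (304,189) and (397,188). Next I check clearances for cans A and B.

Run:
```python
from coll import *
P=cloud(['top0','scene0','t1248'])
for c in [(.416,.171),(.434,.3358)]:
    print(c); check(P,c,.029,yaws=list(range(-30,50,10))+list(range(60,120,10)))
```

```text
(0.416, 0.171)
-30 body 23 fingers + 31 - 66
-20 body 20 fingers + 31 - 72
-10 body 25 fingers + 29 - 78
0 body 27 fingers + 30 - 70
10 body 25 fingers + 30 - 62
20 body 18 fingers + 33 - 52
30 body 7 fingers + 36 - 43
40 body -1 fingers + 44 - 35
60 body -10 fingers + 62 - 24
70 body -7 fingers + 71 - 24
80 body -7 fingers + 72 - 24
90 body -9 fingers + 71 - 24
100 body -5 fingers + 66 - 30
110 body 8 fingers + 63 - 38
(0.434, 0.3358)
-30 body 32 fingers + 72 - 42
-20 body 35 fingers + 70 - 33
-10 body 39 fingers + 70 - 26
0 body 39 fingers + 70 - 21
10 body 34 fingers + 70 - 20
20 body 33 fingers + 74 - 20
30 body 38 fingers + 79 - 20
40 body 48 fingers + 85 - 22
60 body 55 fingers + 85 - 35
70 body 51 fingers + 85 - 44
80 body 48 fingers + 87 - 53
90 body 50 fingers + 90 - 62
100 body 55 fingers + 83 - 70
110 body 47 fingers + 76 - 75
```

>>> {"name": "drive_tool", "arguments": {"commands": [[[0, 0, 0, -5, 30, 0, 87.8], [0, 0, 0, -7, 33, 0, 87.8], [0, 0, 0, -9, 33, 0, 87.8], [0, 0, 0, -13, 33, 0, 87.8], [0, 0, 0, -18, 30, 0, 87.8]]]}}

```text
t: 12.95
tcp_pos: [0.5975, 0.0467, 0.2133]
tcp_rot: [-179.9, 0.0, 89.2]
force: [-0.6, 0.5, 0.2]
gripper_width: 0.0874
```

>>> {"name": "drive_tool", "arguments": {"commands": [[[0, 0, 0, -24, 28, 0, 87.8], [0, 0, 0, -24, 28, 0, 87.8], [0, 0, 0, -24, 28, 0, 87.8], [0, 0, 0, -24, 28, 0, 87.8], [0, 0, 0, -20, 30, -5, 87.8]]]}}

```text
t: 13.37
tcp_pos: [0.4801, 0.1879, 0.2092]
tcp_rot: [-179.9, 0.1, 89.2]
force: [1.2, 0.9, -0.7]
gripper_width: 0.0877
```

>>> {"name": "drive_tool", "arguments": {"commands": [[[0, 0, 0, -13, 34, -15, 87.8], [0, 0, 0, -13, 34, -20, 87.8], [0, 0, 0, -13, 34, -20, 87.8], [0, 0, 0, -12, 34, -20, 87.8], [0, 0, 0, 0, 0, 0, 87.8]]]}}

```text
t: 13.78
tcp_pos: [0.4263, 0.3263, 0.1304]
tcp_rot: [-179.6, 0.1, 89.4]
force: [-0.5, 0.6, 0.3]
gripper_width: 0.0877
```

```bash
python3 ransac.py 434 336; python3 ransac.py 434 336
```

```text
wrist [426.3 326.3 130.4] (array([434. , 335.5]), np.float64(4637.0), 4811)
top [427.9 324.4 131.9] (array([410., 312.]), np.float64(0.0), 0)
wrist [429.5 323.4 133.1] (array([434. , 335.5]), np.float64(4598.0), 4760)
top [430.8 322.8 134.1] (array([410., 312.]), np.float64(0.0), 0)
```

>>> {"name": "drive_tool", "arguments": {"commands": [[[0, 0, 0, 2.5, 13, 0, 87.8], [0, 0, 0, 0, 0, -30, 87.8], [0, 0, 0, 0, 0, -25, 87.8], [0, 0, 0, 0, 0, 0, 87.8], [0, 0, 0, 0, 0, 0, 87.8]]]}}

```text
t: 14.4
tcp_pos: [0.434, 0.3359, 0.0799]
tcp_rot: [-179.9, 0.1, 89.1]
force: [0.1, -0.1, -0.5]
gripper_width: 0.0876
```

```bash
python3 ransac.py 434 336
```

```text
wrist [434.  335.9  79.9] (array([434. , 335.5]), np.float64(7063.0), 7327)
top [434.9 336.5  80.9] (array([410., 312.]), np.float64(0.0), 0)
```

>>> {"name": "drive_tool", "arguments": {"commands": [[[0, 0, 0, -0.5, -0.5, -25, 87.8], [0, 0, 0, 0, 0, -20, 87.8], [0, 0, 0, 0, 0, -8, 87.8], [0, 0, 0, 0, 0, 0, 87.8], [0, 0, 0, 0, 0, 0, 66]]]}}

```text
t: 14.92
tcp_pos: [0.4341, 0.3364, 0.0281]
tcp_rot: [180.0, -0.0, 89.2]
force: [-0.3, 0.8, 0.4]
gripper_width: 0.0839
```

>>> {"name": "drive_tool", "arguments": {"commands": [[[0, 0, 0, 0, 0, 0, 66], [0, 0, 0, 0, 0, 0, 66], [0, 0, 0, 0, 0, 0, 66], [0, 0, 0, 0, 0, 0, 66]]]}}

```text
t: 15.25
tcp_pos: [0.4344, 0.3366, 0.0284]
tcp_rot: [179.9, -0.1, 89.2]
force: [-0.6, -1.0, 6.2]
gripper_width: 0.0691
```

>>> {"name": "drive_tool", "arguments": {"commands": [[[0, 0, 0, 0, 0, 10, 66], [0, 0, 0, 0, 0, 35, 66], [0, 0, 0, 0, -5, 40, 66], [0, 0, 0, 4, -20, 40, 66], [0, 0, 0, 8, -30, 38, 66]]]}}

```text
t: 15.67
tcp_pos: [0.4437, 0.288, 0.1845]
tcp_rot: [179.9, -0.1, 89.3]
force: [0.6, 0.0, -2.5]
gripper_width: 0.0692
```

>>> {"name": "drive_tool", "arguments": {"commands": [[[0, 0, 0, 12, -33, 10, 66], [0, 0, 0, 18, -33, 0, 66], [0, 0, 0, 22, -30, 0, 66], [0, 0, 0, 24, -28, 0, 66], [0, 0, 0, 24, -28, 0, 66]]]}}

```text
t: 16.08
tcp_pos: [0.5443, 0.1336, 0.1926]
tcp_rot: [180.0, -0.0, 89.2]
force: [-0.3, 0.3, -1.3]
gripper_width: 0.0693
```

```bash
python3 held.py;python3 where.py; python3 held.py
```

```text
tcp [544.3 133.6 192.6] lid n 10491 encl [544.5 133.4] 35.9 mean [539.2 133.3 208.5] tilt deg [-0.3 -0.1]
t 16.13 [0.5501 0.1287 0.1928] [179.64   0.2   89.11] [  6.3  19.2  93.3  -0.3  67.2 -82.7] F [ 5.7 -3.7 -0.7] w 0.0693
can n 545 c [415.8 170.9] [416. 171.] 35.6
can n 200 c [ 380.6 -159. ] [ 380.9 -153.6] 36.0
t1613
tcp [547.9 131.2 192.6] lid n 10510 encl [548.2 131.2] 35.9 mean [542.7 131.  208.5] tilt deg [-0.1 -0.2]
```

>>> {"name": "drive_tool", "arguments": {"commands": [[[0, 0, 0, 5, -33, 0, 66], [0, 0, 0, 5, -36, 0, 66], [0, 0, 0, 5, -36, 0, 66], [0, 0, 0, 5, -35, -5, 66], [0, 0, 0, 5, -28, -10, 66]]]}}

```text
t: 16.65
tcp_pos: [0.569, -0.0337, 0.1778]
tcp_rot: [179.9, 0.0, 89.3]
force: [0.4, -0.4, -1.3]
gripper_width: 0.069
```

>>> {"name": "drive_tool", "arguments": {"commands": [[[0, 0, 0, 0, 0, -30, 66], [0, 0, 0, 0, 0, -25, 66], [0, 0, 0, 0, 0, 0, 66], [0, 0, 0, 0, 0, 0, 66], [0, 0, 0, 0, 0, 0, 66]]]}}

```text
t: 17.07
tcp_pos: [0.5692, -0.0318, 0.1227]
tcp_rot: [180.0, -0.0, 89.3]
force: [0.2, -0.1, -0.2]
gripper_width: 0.0691
```

```bash
python3 held.py; python3 wcarton.py; cp $(ls -t pics/wk*.png | head -1) pics/v7.png;python3 carton.py
```

```text
tcp [569.2 -31.8 122.7] lid n 10602 encl [569.4 -31.9] 35.9 mean [564.2 -32.1 138.6] tilt deg [-0.3 -0.1]
tcp [569.9 -32.1 123.2] 2765
[612.5 -85.4] [180.5 154.5] 89.1 [ 534.  -175.3   77. ] [690.9   5.8  90. ]
top carton top 50 [536.4 -84.3] [135.2   0.9] 89.14
scene carton top 848 [615.2  24.8] [404.9 153.7] 88.83
```

View pics/v7.png

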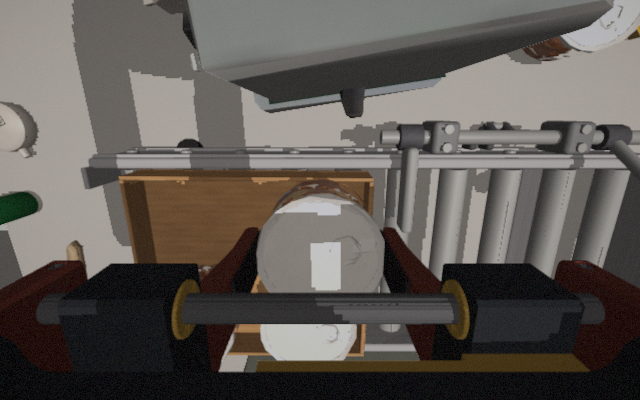

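>>> {"name": "drive_tool", "arguments": {"commands": [[[0, 0, 0, 6, -7.5, 0, 66], [0, 0, 0, 0, 0, -8, 66], [0, 0, 0, 0, 0, 0, 66], [0, 0, 0, 0, 0, 0, 66], [0, 0, 0, 0, 0, 0, 66]]]}}

```text
t: 17.68
tcp_pos: [0.5746, -0.0404, 0.1131]
tcp_rot: [-179.9, -0.0, 89.2]
force: [-0.3, -0.2, -1.7]
gripper_width: 0.0692
```

```bash
python3 held.py; python3 wcarton.py
```

```text
tcp [574.6 -40.4 113.1] lid n 10566 encl [574.9 -40.6] 35.9 mean [569.6 -40.6 129. ] tilt deg [-0.4 -0.1]
tcp [574.7 -40.3 113.3] 3307
[612.8 -85.9] [181.6 154.9] 89.08 [ 534.1 -175.8   77. ] [690.4   5.9  90. ]
```

>>> {"name": "drive_tool", "arguments": {"commands": [[[0, 0, 0, 1.2, 0.5, 0, 66], [0, 0, 0, 0, 0, -10, 66], [0, 0, 0, 0, 0, -10, 66], [0, 0, 0, 0, 0, -5, 66], [0, 0, 0, 0, 0, 0, 66]]]}}

```text
t: 18.2
tcp_pos: [0.5753, -0.0396, 0.0869]
tcp_rot: [-179.9, -0.0, 89.2]
force: [0.6, -0.5, -1.2]
gripper_width: 0.069
```

```bash
python3 held.py; python3 wcarton.py
```

```text
tcp [575.3 -39.6  86.9] lid n 10605 encl [575.5 -39.9] 35.9 mean [570.3 -39.9 102.9] tilt deg [-0.4 -0.1]
tcp [575.4 -39.7  87.4] 4022
[601.7 -85.3] [181.  132.4] 88.95 [ 534.  -175.2   77. ] [669.4   6.1  90. ]
```

>>> {"name": "drive_tool", "arguments": {"commands": [[[0, 0, 0, 0, 0, -0.8, 66], [0, 0, 0, 0, 0, 0, 66], [0, 0, 0, 0, 0, 0, 76], [0, 0, 0, 0, 0, 0, 76], [0, 0, 0, 0, 0, 0, 76]]]}}

```text
t: 18.72
tcp_pos: [0.5765, -0.0399, 0.0881]
tcp_rot: [180.0, 0.0, 89.2]
force: [-0.1, 0.5, -0.4]
gripper_width: 0.0759
```

>>> {"name": "drive_tool", "arguments": {"commands": [[[0, 0, 0, 0, 0, 8, 76], [0, 0, 0, 0, 0, 20, 76], [0, 0, 0, 0, 0, 38, 76], [0, 0, 0, 0, 0, 38, 76], [0, 0, 0, 0, 0, 30, 76]]]}}

```text
t: 19.13
tcp_pos: [0.5767, -0.0399, 0.2251]
tcp_rot: [179.9, 0.0, 89.2]
force: [1.9, -0.3, -0.6]
gripper_width: 0.076
```

```bash
python3 incarton.py; python3 where.py
```

```text
tcp [576.7 -39.9 225.1]
px [321. 191.] n 3428 [575.9 -40.1] 34.5 z 102.2
px [216. 245.] n 578 [ 636.1 -147.1] 27.9 z 102.1
px [319. 257.] n 2807 [648.8 -42.4] 34.9 z 102.1
t 19.18 [ 0.5801 -0.0405  0.231 ] [1.7934e+02 1.2000e-01 8.9220e+01] [ -10.8   18.3   88.8   -0.    72.3 -100. ] F [1.8 0.5 3.6] w 0.076
can n 548 c [415.9 171. ] [416.  171.1] 35.6
t1918
```

View pics/last.png

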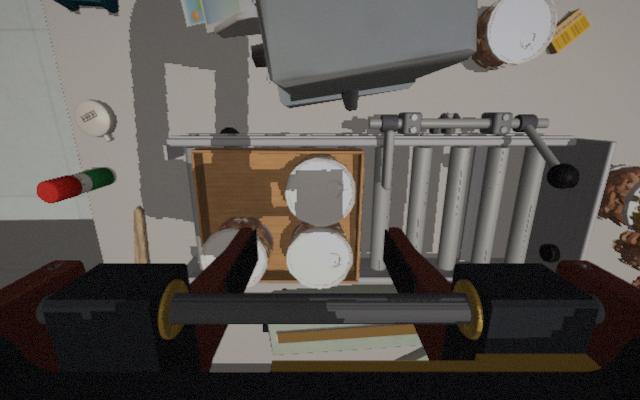

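>>> {"name": "drive_tool", "arguments": {"commands": [[[0, 0, -0.12, -5, 30, 0, 87.8], [0, 0, -0.12, -8, 33, 0, 87.8], [0, 0, -0.12, -10, 32, 0, 87.8], [0, 0, -0.12, -12, 30, 0, 87.8], [0, 0, -0.12, -15, 25, 0, 87.8]]]}}

```text
t: 19.65
tcp_pos: [0.5255, 0.1119, 0.2213]
tcp_rot: [-180.0, -0.0, 54.5]
force: [-0.2, 1.3, 0.0]
gripper_width: 0.0881
```

>>> {"name": "drive_tool", "arguments": {"commands": [[[0, 0, -0.12, -20, 20, 0, 87.8], [0, 0, -0.12, -22, 16, 0, 87.8], [0, 0, -0.12, -22, 12, 0, 87.8], [0, 0, -0.12, -20, 8, 0, 87.8], [0, 0, -0.12, -15, 4, 0, 87.8]]]}}

```text
t: 20.07
tcp_pos: [0.4246, 0.1709, 0.2212]
tcp_rot: [-180.0, 0.1, 20.2]
force: [0.5, -0.0, 0.3]
gripper_width: 0.0879
```

>>> {"name": "drive_tool", "arguments": {"commands": [[[0, 0, -0.12, -10, 0, 0, 87.8], [0, 0, -0.12, -4, 0, 0, 87.8], [0, 0, -0.1, 0, 0, -25, 87.8], [0, 0, 0, 0, 0, -35, 87.8], [0, 0, 0, 0, 0, -20, 87.8]]]}}

```text
t: 20.48
tcp_pos: [0.4117, 0.1699, 0.1398]
tcp_rot: [180.0, 0.1, 1.0]
force: [0.6, -0.0, 1.3]
gripper_width: 0.0873
```

```bash
python3 ransac.py 416 171; python3 ransac.py 416 171
```

```text
wrist [411.7 169.9 139.8] (array([416.5, 171. ]), np.float64(4439.0), 4601)
top [409.4 169.2 137. ] (array([392., 147.]), np.float64(0.0), 0)
wrist [409.8 169.3 138.8] (array([416.5, 171. ]), np.float64(4485.0), 4641)
top [411.4 169.7 140.5] (array([392., 147.]), np.float64(0.0), 0)
```

>>> {"name": "drive_tool", "arguments": {"commands": [[[0, 0, 0, 4.5, 1.2, 0, 87.8], [0, 0, 0, 0, 0, -35, 87.8], [0, 0, 0, 0, 0, -30, 87.8], [0, 0, 0, 0, 0, 0, 87.8], [0, 0, 0, 0, 0, 0, 87.8]]]}}

```text
t: 21.1
tcp_pos: [0.4177, 0.1713, 0.077]
tcp_rot: [180.0, 0.1, 1.0]
force: [-0.1, -0.1, 0.1]
gripper_width: 0.0878
```

```bash
python3 ransac.py 416 171
```

```text
wrist [417.7 171.3  77. ] (array([416.5, 171. ]), np.float64(7234.0), 7520)
top [418.6 171.6  77.9] (array([392., 147.]), np.float64(0.0), 0)
```

>>> {"name": "drive_tool", "arguments": {"commands": [[[0, 0, 0, -1.5, -0.4, -25, 87.8], [0, 0, 0, 0, 0, -18, 87.8], [0, 0, 0, 0, 0, -6.5, 87.8], [0, 0, 0, 0, 0, 0, 87.8], [0, 0, 0, 0, 0, 0, 66]]]}}

```text
t: 21.62
tcp_pos: [0.4171, 0.1712, 0.0283]
tcp_rot: [-180.0, -0.1, 1.0]
force: [-0.4, 0.3, 0.6]
gripper_width: 0.0842
```

>>> {"name": "drive_tool", "arguments": {"commands": [[[0, 0, 0, 0, 0, 0, 66], [0, 0, 0, 0, 0, 0, 66], [0, 0, 0, 0, 0, 0, 66], [0, 0, 0, 0, 0, 0, 66]]]}}

```text
t: 21.95
tcp_pos: [0.417, 0.1712, 0.0283]
tcp_rot: [-180.0, -0.1, 1.0]
force: [-0.8, -0.6, 7.5]
gripper_width: 0.0691
```

>>> {"name": "drive_tool", "arguments": {"commands": [[[0, 0, 0, 0, 0, 10, 66], [0, 0, 0, 0, 0, 35, 66], [0, 0, 0, 0, 0, 40, 66], [0, 0, 0, 0, 0, 40, 66], [0, 0, 0, 6, 5, 40, 66]]]}}

```text
t: 22.37
tcp_pos: [0.42, 0.1752, 0.194]
tcp_rot: [180.0, 0.1, 1.0]
force: [1.4, 0.6, -1.1]
gripper_width: 0.069
```

```bash
python3 held.py
```

```text
tcp [420.  175.2 194. ] lid n 10408 encl [420.5 174.5] 35.9 mean [420.2 179.9 210.2] tilt deg [-0.5  0.1]
```

>>> {"name": "drive_tool", "arguments": {"commands": [[[0, 0, 0.1185, 20, 2, 10, 66], [0, 0, 0.1185, 24, 0, 6, 66], [0, 0, 0.1185, 24, -5, 0, 66], [0, 0, 0.1185, 22, -15, 0, 66], [0, 0, 0.1185, 20, -24, 0, 66]]]}}

```text
t: 22.83
tcp_pos: [0.5336, 0.1348, 0.2086]
tcp_rot: [180.0, -0.1, 35.4]
force: [-0.6, 0.4, -2.0]
gripper_width: 0.0693
```

>>> {"name": "drive_tool", "arguments": {"commands": [[[0, 0, 0.1185, 15, -30, 0, 66], [0, 0, 0.1185, 10, -35, 0, 66], [0, 0, 0.1185, 8, -36, 0, 66], [0, 0, 0.1185, 4, -36, 0, 66], [0, 0, 0.1185, 0, -36, 0, 66]]]}}

```text
t: 23.25
tcp_pos: [0.5699, -0.0409, 0.2081]
tcp_rot: [180.0, -0.0, 69.2]
force: [1.0, 0.2, -2.2]
gripper_width: 0.0692
```

>>> {"name": "drive_tool", "arguments": {"commands": [[[0, 0, 0.1185, 0, -34, 0, 66], [0, 0, 0.1185, 0, -30, -10, 66], [0, 0, 0.1185, 0, -20, -20, 66], [0, 0, 0, 0, 0, -30, 66], [0, 0, 0, 0, 0, 0, 66]]]}}

```text
t: 23.67
tcp_pos: [0.5655, -0.1234, 0.1436]
tcp_rot: [-179.6, -0.1, 89.1]
force: [-0.1, 0.6, -2.4]
gripper_width: 0.0693
```

```bash
python3 held.py; python3 wcarton.py; python3 held.py
```

```text
tcp [ 565.5 -123.4  143.6] lid n 10414 encl [ 566.1 -123.7] 35.9 mean [ 560.7 -123.8  159.6] tilt deg [-0.7 -0.2]
tcp [ 566.2 -122.6  145.7] 2443
[612.5 -85.7] [182.5 154.1] 88.88 [ 533.9 -178.3   77. ] [689.    6.7  90. ]
tcp [ 567.8 -122.5  147.5] lid n 10406 encl [ 568.2 -122.8] 35.7 mean [ 563.  -123.   163.4] tilt deg [-0.4 -0.3]
```

>>> {"name": "drive_tool", "arguments": {"commands": [[[0, 0, 0, 5.5, -9.8, 0, 66], [0, 0, 0, 0, 0, -20, 66], [0, 0, 0, 0, 0, -14, 66], [0, 0, 0, 0, 0, 0, 66], [0, 0, 0, 0, 0, 0, 66]]]}}

```text
t: 24.23
tcp_pos: [0.5758, -0.133, 0.1154]
tcp_rot: [179.9, 0.0, 89.3]
force: [0.5, 0.0, -0.9]
gripper_width: 0.0693
```

```bash
python3 held.py; python3 wcarton.py; python3 held.py;cp $(ls -t pics/wk*.png | head -1) pics/v8.png
```

```text
tcp [ 575.8 -133.   115.4] lid n 12634 encl [ 567.3 -133.1] 35.4 mean [ 565.1 -133.3  132.9] tilt deg [21.2 -0.8]
tcp [ 576.1 -133.   115.7] 3096
[612.7 -85. ] [181.1 154.5] 88.88 [ 533.9 -176.8   77. ] [690.1   6.8  90. ]
tcp [ 576.1 -133.1  115.7] lid n 12614 encl [ 567.2 -133.1] 35.5 mean [ 565.3 -133.4  133.3] tilt deg [21.3 -0.8]
```

View pics/v8.png

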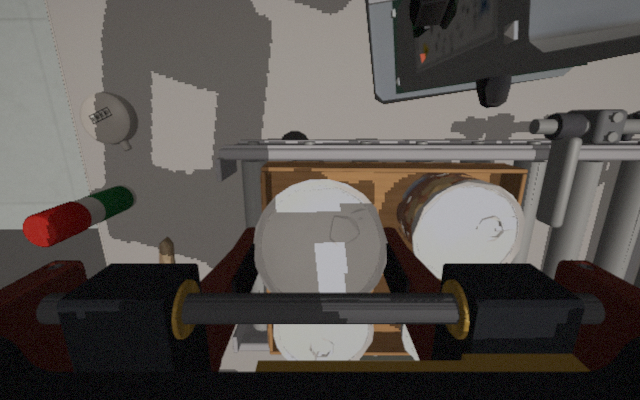

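The held can is tilted about 21°. Its edge caught the neighbouring lid as I lowered it. I'll lift it clear and look.

>>> {"name": "drive_tool", "arguments": {"commands": [[[0, 0, 0, 0, 0, 10, 66], [0, 0, 0, 0, 0, 30, 66], [0, 0, 0, 0, 0, 30, 66], [0, 0, 0, 0, -10, 10, 66], [0, 0, 0, 0, 0, 0, 66]]]}}

```text
t: 24.8
tcp_pos: [0.5775, -0.1453, 0.1985]
tcp_rot: [179.6, 0.2, 89.2]
force: [0.6, 0.2, -2.0]
gripper_width: 0.0693
```

```bash
python3 held.py; python3 incarton.py;python3 wcarton.py
python3 - <<'E'
from h import *
im,d,p=snap('scene','s2'); cv2.imwrite('pics/s2c.png',cv2.resize(im[160:380,200:520],None,fx=2.4,fy=2.4))
E
```

```text
tcp [ 577.5 -145.3  198.5] lid n 12589 encl [ 568.8 -145.4] 35.4 mean [ 566.7 -145.6  215.9] tilt deg [21.6 -1. ]
tcp [ 576.1 -144.2  196.1]
px [437. 198.] n 4288 [575.8 -39.3] 35.2 z 102.1
px [436. 253.] n 994 [629.1 -35.5] 27.9 z 102.0
tcp [ 574.7 -143.3  194.4] 1567
[589.2 -84.5] [182.3 109.7] 88.05 [ 533.8 -174.3   77. ] [647.1   7.9  89.8]
```

View pics/last.png

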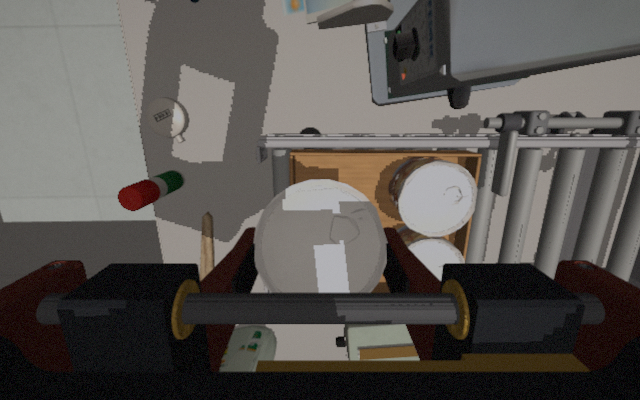

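View pics/s2c.png

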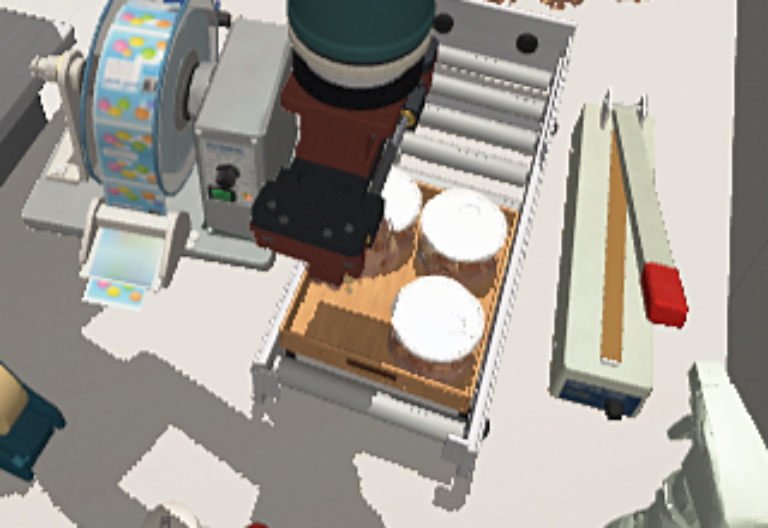

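>>> {"name": "drive_tool", "arguments": {"commands": [[[0, 0, 0, -10, -28, -5, 66], [0, 0, 0, -25, -28, -5, 66], [0, 0, 0, -30, -22, -5, 66], [0, 0, 0, -30, -14, -10, 66], [0, 0, 0, -29, -5, -15, 66]]]}}

```text
t: 25.42
tcp_pos: [0.4494, -0.2416, 0.1532]
tcp_rot: [-180.0, 0.0, 89.2]
force: [-0.1, -1.0, -2.1]
gripper_width: 0.0694
```

>>> {"name": "drive_tool", "arguments": {"commands": [[[0, 0, 0, 0, 0, -35, 66], [0, 0, 0, 0, 0, -35, 66], [0, 0, 0, 0, 0, -30, 66], [0, 0, 0, 0, 0, 0, 66], [0, 0, 0, 0, 0, 0, 66]]]}}

```text
t: 25.83
tcp_pos: [0.4485, -0.2383, 0.0522]
tcp_rot: [-179.7, -0.2, 89.2]
force: [0.1, 0.7, -1.4]
gripper_width: 0.0694
```

```bash
python3 held.py
```

```text
tcp [ 448.5 -238.3   52.2] lid n 12711 encl [ 440.9 -240.5] 37.0 mean [ 437.9 -238.6   69.9] tilt deg [20.7 -0.5]
```

>>> {"name": "drive_tool", "arguments": {"commands": [[[0, 0, 0, 0, 0, -8, 66], [0, 0, 0, 0, 0, -5, 66], [0, 0, 0, 0, 0, -4, 66], [0, 0, 0, 0, 0, -3, 66], [0, 0, 0, 0, 0, 0, 66]]], "force": 5}}

```text
t: 26.3
tcp_pos: [0.4513, -0.2401, 0.0344]
tcp_rot: [179.9, 0.0, 89.2]
force: [-0.4, 0.4, 0.5]
gripper_width: 0.0694
```

```bash
python3 held.py
```

```text
tcp [ 451.3 -240.1   34.4] lid n 12660 encl [ 443.8 -241.7] 36.7 mean [ 440.8 -240.3   52.2] tilt deg [20.4 -0.7]
```

>>> {"name": "drive_tool", "arguments": {"commands": [[[0, 0, 0, 0, 0, -3, 66], [0, 0, 0, 0, 0, -3, 66], [0, 0, 0, 0, 0, 0, 66], [0, 0, 0, 0, 0, 0, 66]]]}}

```text
t: 26.68
tcp_pos: [0.4519, -0.2407, 0.0288]
tcp_rot: [179.9, 0.1, 89.2]
force: [2.6, -1.5, 3.1]
gripper_width: 0.0696
```

```bash
python3 held.py
```

```text
tcp [ 451.9 -240.7   28.8] lid n 11714 encl [ 449.  -241.4] 36.0 mean [ 443.4 -241.1   49.3] tilt deg [12.6 -0.5]
```

>>> {"name": "drive_tool", "arguments": {"commands": [[[0, 0, 0, 0, 0, 0, 76], [0, 0, 0, 0, 0, 0, 80], [0, 0, 0, 0, 0, 0, 87.8], [0, 0, 0, 0, 0, 0, 87.8], [0, 0, 0, 0, 0, 0, 87.8]]]}}

```text
t: 27.15
tcp_pos: [0.4501, -0.2395, 0.0279]
tcp_rot: [-179.9, -0.0, 89.2]
force: [0.1, 0.1, 0.0]
gripper_width: 0.0874
```

>>> {"name": "drive_tool", "arguments": {"commands": [[[0, 0, 0, 0, 0, 10, 87.8], [0, 0, 0, 0, 0, 25, 87.8], [0, 0, 0, 0, 0, 15, 87.8], [0, 0, 0, 0, 0, 0, 87.8], [0, 0, 0, 0, 0, 0, 87.8]]]}}

```text
t: 27.57
tcp_pos: [0.4514, -0.2404, 0.0793]
tcp_rot: [179.9, 0.1, 89.2]
force: [-0.0, -0.5, 0.1]
gripper_width: 0.0874
```

```bash
python3 ransac.py 450 -241; python3 where.py;cp $(ls -t pics/rwrist*.png | head -1) pics/v9.png
```

```text
wrist [ 451.4 -240.4   79.3] (array([ 458.5, -241.5]), np.float64(6894.0), 7170)
top [ 450.6 -239.8   78.4] (array([ 440. , -251.5]), np.float64(118.0), 118)
t 27.67 [ 0.4502 -0.2396  0.0779] [-1.7996e+02 -2.0000e-02  8.9240e+01] [ -35.8   23.9  106.4   -0.    49.7 -125. ] F [-0.6  0.5 -0.4] w 0.0875
can n 218 c [ 380.8 -159.5] [ 380.6 -152.4] 36.2
t2766
```

View pics/v9.png

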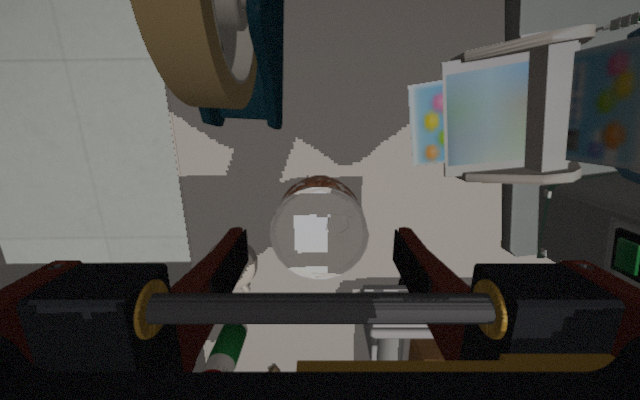

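The can is upright on the table at (319,232) px. I'll grip it again, centred.

>>> {"name": "drive_tool", "arguments": {"commands": [[[0, 0, 0, 7.5, -1.3, 0, 87.8], [0, 0, 0, 0, 0, -25, 87.8], [0, 0, 0, 0, 0, -18, 87.8], [0, 0, 0, 0, 0, -7.5, 87.8], [0, 0, 0, 0, 0, 0, 87.8]]], "force": 30}}

```text
t: 28.13
tcp_pos: [0.457, -0.2401, 0.0256]
tcp_rot: [-179.8, -0.1, 89.2]
force: [0.4, -0.9, 0.2]
gripper_width: 0.0876
```

>>> {"name": "drive_tool", "arguments": {"commands": [[[0, 0, 0, 0, 0, 0, 66], [0, 0, 0, 0, 0, 0, 66], [0, 0, 0, 0, 0, 0, 66], [0, 0, 0, 0, 0, 0, 66], [0, 0, 0, 0, 0, 0, 66]]]}}

```text
t: 28.55
tcp_pos: [0.4588, -0.2416, 0.0285]
tcp_rot: [179.9, 0.1, 89.2]
force: [0.4, -0.1, 2.4]
gripper_width: 0.0691
```

>>> {"name": "drive_tool", "arguments": {"commands": [[[0, 0, 0, 0, 0, 10, 66], [0, 0, 0, 0, 0, 25, 66], [0, 0, 0, 0, 0, 35, 66], [0, 0, 0, 10, 0, 35, 66], [0, 0, 0, 20, 0, 20, 66]]]}}

```text
t: 28.97
tcp_pos: [0.4872, -0.2412, 0.1567]
tcp_rot: [180.0, 0.1, 89.2]
force: [0.2, -0.2, -0.3]
gripper_width: 0.069
```

```bash
python3 held.py
```

```text
tcp [ 487.2 -241.2  156.7] lid n 10375 encl [ 487.4 -241.4] 36.0 mean [ 482.3 -241.6  172.4] tilt deg [-0.2 -0.3]
```

>>> {"name": "drive_tool", "arguments": {"commands": [[[0, 0, 0, 20, 5, 0, 66], [0, 0, 0, 25, 20, 0, 66], [0, 0, 0, 22, 26, 0, 66], [0, 0, 0, 12, 28, 0, 66], [0, 0, 0, 6, 26, 0, 66]]]}}

```text
t: 29.43
tcp_pos: [0.5747, -0.1349, 0.153]
tcp_rot: [179.9, 0.0, 89.2]
force: [0.7, 0.8, -0.8]
gripper_width: 0.0689
```

>>> {"name": "drive_tool", "arguments": {"commands": [[[0, 0, 0, 0, 0, 0, 66], [0, 0, 0, 0, 0, 0, 66], [0, 0, 0, 0, 0, 0, 66], [0, 0, 0, 0, 0, 0, 66], [0, 0, 0, 0, 0, 0, 66]]]}}

```text
t: 29.85
tcp_pos: [0.5728, -0.1372, 0.1528]
tcp_rot: [-180.0, 0.0, 89.2]
force: [-0.2, 0.5, -1.0]
gripper_width: 0.0692
```

```bash
python3 held.py; python3 incarton.py;python3 wcarton.py
python3 - <<'E'
from ransac import *
from fit import load
import glob
s=arm.observe()
im,d,p=snap('scene','s3_%d'%(s['t']*100)); W=world(p,d)
for g in [(.648,-.1335),(.649,-.0424),(.576,-.04)]: print('scene',g,circ(W,im,g,z=(.096,.110),win=.05))
cv2.imwrite('pics/s3c.png',cv2.resize(im[160:380,200:520],None,fx=2.4,fy=2.4))
E
```

```text
tcp [ 572.8 -137.2  152.8] lid n 10415 encl [ 573.  -137.7] 35.8 mean [ 567.9 -137.7  168.5] tilt deg [-0.3 -0.2]
tcp [ 572.8 -137.2  152.8]
px [449. 217.] n 5916 [576.1 -39.4] 35.5 z 102.1
px [328. 330.] n 531 [ 670.8 -132.7] 26.1 z 102.1
tcp [ 572.9 -137.1  152.8] 2126
[612.5 -84.4] [182.4 154.2] 88.84 [ 533.9 -174.9   77. ] [689.5   7.9  90. ]
scene (0.648, -0.1335) (array([ 649., -133.]), np.float64(1028.0), 1098)
scene (0.649, -0.0424) (array([649.5, -41.9]), np.float64(808.0), 932)
scene (0.576, -0.04) (array([591., -41.]), np.float64(356.0), 356)
```

View pics/s3c.png

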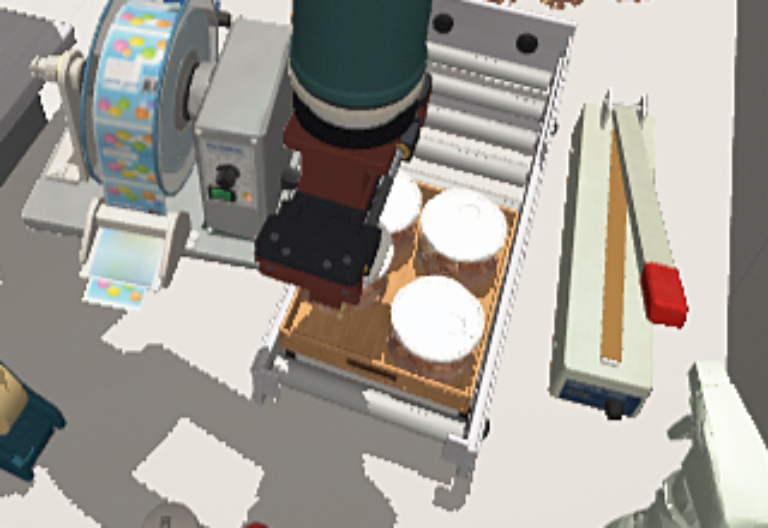

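>>> {"name": "drive_tool", "arguments": {"commands": [[[0, 0, 0, 2.5, 5.2, 0, 66], [0, 0, 0, 0, 0, -12, 66], [0, 0, 0, 0, 0, 0, 66], [0, 0, 0, 0, 0, 0, 66], [0, 0, 0, 0, 0, 0, 66]]]}}

```text
t: 30.47
tcp_pos: [0.5757, -0.1308, 0.1408]
tcp_rot: [-180.0, 0.0, 89.2]
force: [0.1, 0.6, -0.3]
gripper_width: 0.069
```

```bash
python3 held.py;python3 wcarton.py
```

```text
tcp [ 575.7 -130.8  140.8] lid n 10430 encl [ 575.9 -131.2] 35.7 mean [ 570.8 -131.3  156.6] tilt deg [-0.3 -0.2]
tcp [ 575.9 -131.   141. ] 2523
[612.2 -84.3] [182.2 153.8] 89.03 [ 533.9 -175.8   77. ] [689.3   7.9  89.9]
```

>>> {"name": "drive_tool", "arguments": {"commands": [[[0, 0, 0, -0.4, -0.8, -8, 66], [0, 0, 0, 0, 0, -8, 66], [0, 0, 0, 0, 0, -6, 66], [0, 0, 0, 0, 0, 0, 66], [0, 0, 0, 0, 0, 0, 66]]]}}

```text
t: 30.98
tcp_pos: [0.5746, -0.1316, 0.1178]
tcp_rot: [-179.9, -0.0, 89.2]
force: [0.6, -0.2, -1.9]
gripper_width: 0.069
```

```bash
python3 held.py;python3 wcarton.py
```

```text
tcp [ 574.6 -131.6  117.8] lid n 10420 encl [ 574.8 -131.9] 35.8 mean [ 569.7 -132.   133.6] tilt deg [-0.4 -0.2]
tcp [ 575.  -131.7  118.3] 3107
[ 611.4 -157. ] [324.9 154.7] 88.94 [ 533.9 -319.    77. ] [689.9   6.5  90. ]
```

>>> {"name": "drive_tool", "arguments": {"commands": [[[0, 0, 0, 0.3, 0, -5, 66], [0, 0, 0, 0, 0, -5, 66], [0, 0, 0, 0, 0, -4, 66], [0, 0, 0, 0, 0, 0, 66], [0, 0, 0, 0, 0, 0, 66]]]}}

```text
t: 31.5
tcp_pos: [0.5752, -0.1316, 0.1042]
tcp_rot: [-179.9, -0.0, 89.2]
force: [0.5, 0.3, -1.6]
gripper_width: 0.0688
```

```bash
python3 held.py;python3 wcarton.py
```

```text
tcp [ 575.2 -131.6  104.2] lid n 10435 encl [ 575.2 -132.1] 35.6 mean [ 570.3 -132.1  120. ] tilt deg [-0.4 -0.2]
tcp [ 575.5 -131.7  104.5] 3749
[ 610.  -156.8] [324.6 151.9] 88.85 [ 533.9 -318.6   77. ] [687.4   6.8  90. ]
```

Upright and below the carton rim, with no side force. I'll lower it the last 17 mm.

>>> {"name": "drive_tool", "arguments": {"commands": [[[0, 0, 0, 0, 0, -7, 66], [0, 0, 0, 0, 0, -6, 66], [0, 0, 0, 0, 0, -3.5, 66], [0, 0, 0, 0, 0, 0, 66], [0, 0, 0, 0, 0, 0, 66]]]}}

```text
t: 32.02
tcp_pos: [0.5752, -0.1317, 0.0877]
tcp_rot: [-179.9, -0.0, 89.2]
force: [-0.4, -1.1, -1.4]
gripper_width: 0.0696
```

```bash
python3 held.py
```

```text
tcp [ 575.2 -131.7   87.7] lid n 10431 encl [ 575.4 -131.8] 35.8 mean [ 570.3 -132.1  103.4] tilt deg [-0.4 -0.2]
```

>>> {"name": "drive_tool", "arguments": {"commands": [[[0, 0, 0, 0, 0, -1.2, 66], [0, 0, 0, 0, 0, 0, 66], [0, 0, 0, 0, 0, 0, 76], [0, 0, 0, 0, 0, 0, 76], [0, 0, 0, 0, 0, 0, 76]]]}}

```text
t: 32.48
tcp_pos: [0.5759, -0.1319, 0.0873]
tcp_rot: [180.0, 0.0, 89.2]
force: [0.2, 0.2, -0.7]
gripper_width: 0.0762
```

>>> {"name": "drive_tool", "arguments": {"commands": [[[0, 0, 0, 0, 0, 8, 76], [0, 0, 0, 0, 0, 20, 76], [0, 0, 0, 0, 0, 38, 76], [0, 0, 0, 0, 0, 38, 76], [0, 0, 0, 0, 30, 20, 76]]]}}

```text
t: 32.9
tcp_pos: [0.5783, -0.106, 0.2161]
tcp_rot: [179.6, 0.3, 89.1]
force: [1.5, 0.5, -0.5]
gripper_width: 0.0762
```

```bash
python3 incarton.py;python3 wcarton.py; python3 where.py;  python3 - <<'E'
from h import *
im,d,p=snap('scene','s4')
cv2.imwrite('pics/s4c.png',cv2.resize(im[120:340,240:500],None,fx=2.7,fy=2.7))
E
```

```text
tcp [ 578.3 -106.   216.1]
px [391. 190.] n 3681 [576.  -39.1] 34.8 z 102.1
px [294. 191.] n 3680 [ 575.6 -131.9] 34.7 z 102.1
px [297. 259.] n 2944 [ 648.  -132.4] 35.3 z 102.1
px [371. 261.] n 1530 [648.7 -42.5] 34.9 z 102.1
tcp [579.  -98.9 218.9] 1790
[614.8  27.9] [406.9 154.2] 88.85 [ 534.  -176.7   77. ] [689.8 230.4  89.8]
t 33.0 [ 0.5783 -0.1     0.2163] [1.7952e+02 5.0000e-02 8.9310e+01] [-1.66e+01  1.95e+01  8.91e+01  1.00e-01  7.09e+01 -1.06e+02] F [-0.5 -0.3  0.7] w 0.0759
t3300
```

View pics/last.png

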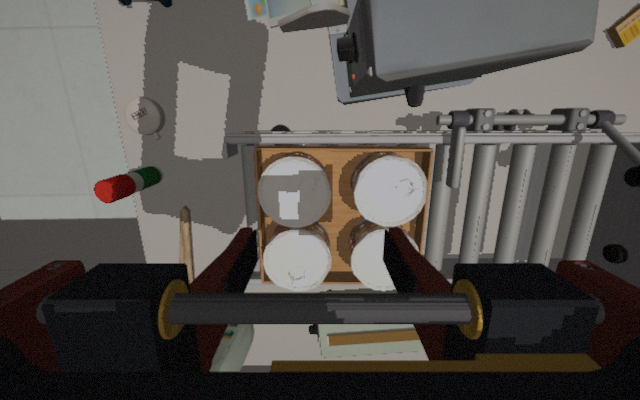

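View pics/s4c.png

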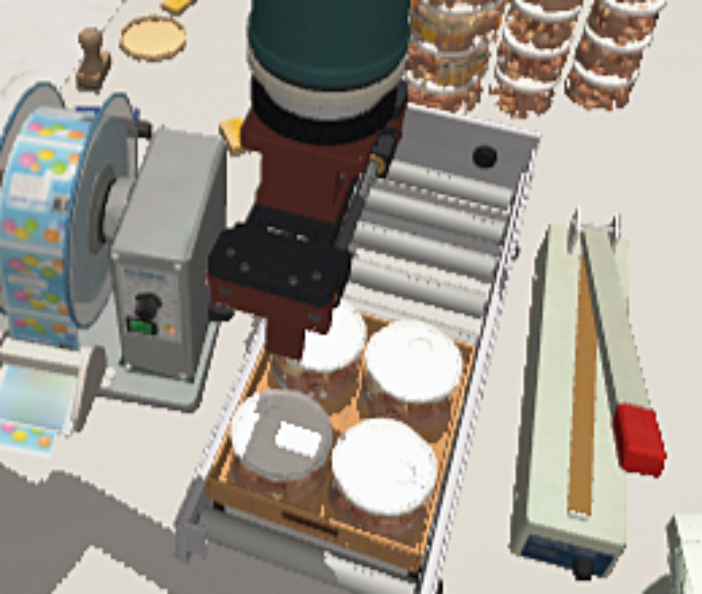

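All four cans are upright in the carton at lid height 102 mm, two by two, with the stop still shut. Next I close the fingers and go to the far side of the lever knob.

>>> {"name": "drive_tool", "arguments": {"commands": [[[0, 0, 0, 3, 30, 0, 0], [0, 0, 0, 3, 37, 0, 0], [0, 0, 0, 3, 38, 0, 0], [0, 0, 0, 3, 38, 0, 0], [0, 0, 0, 3, 38, 0, 0]]]}}

```text
t: 33.52
tcp_pos: [0.5895, 0.0799, 0.2092]
tcp_rot: [-179.8, 0.0, 89.2]
force: [0.1, -0.1, -0.3]
gripper_width: 0.046
```

>>> {"name": "drive_tool", "arguments": {"commands": [[[0, 0, 0, 3, 36, 0, 0], [0, 0, 0, 3, 30, 0, 0], [0, 0, 0, 0, 18, 0, 0], [0, 0, 0, 0, 0, 0, 0], [0, 0, 0, 0, 0, 0, 0]]]}}

```text
t: 33.93
tcp_pos: [0.5957, 0.1631, 0.2093]
tcp_rot: [-179.8, 0.1, 89.3]
force: [-0.2, 0.0, -0.3]
gripper_width: 0.0131
```

```bash
cat > knob.py <<'E'
from h import *
s=arm.observe(); print('t',round(s['t'],2),np.round(np.array(s['tcp_pos'])*1000,1),np.round(s['tcp_rot'],1),'w',round(s['gripper_width']*1000,1))
for cam in ['wrist','scene','top']:
    im,d,p=snap(cam,'k%s%d'%(cam,s['t']*100)); W=world(p,d); X,Y,Z=W[...,0],W[...,1],W[...,2]
    if cam=='wrist': cv2.imwrite('pics/last.png',im)
    dark=im.max(2)<70
    m=dark&(Z>.115)&(Z<.17)&(Y>.14)&(Y<.20)&(X>.44)&(X<.60)
    P=W[m]; print(cam,len(P),np.round(P.mean(0)*1000,1) if len(P) else '',np.round(P.min(0)*1000) if len(P) else '',np.round(P.max(0)*1000) if len(P) else '')
E
python3 knob.py
```

```text
t 33.93 [595.7 163.1 209.3] [-1.798e+02  1.000e-01  8.930e+01] w 13.1
wrist 569 [554.2 170.  143.9] [545. 160. 134.] [565. 180. 149.]
scene 71 [556.  165.4 141.9] [544. 157. 130.] [566. 174. 149.]
top 55 [553.9 170.8 144.6] [545. 160. 129.] [563. 181. 150.]
```

View pics/last.png

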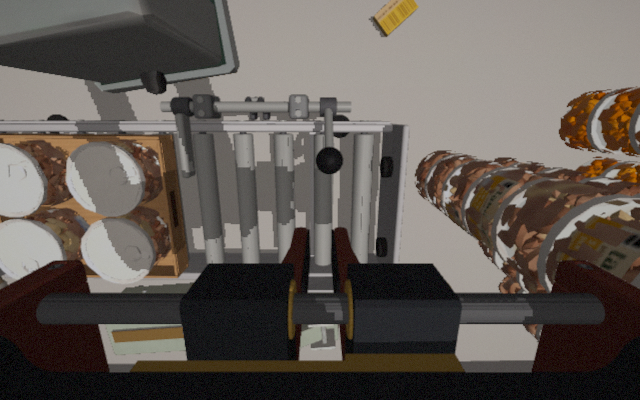

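>>> {"name": "drive_tool", "arguments": {"commands": [[[0, 0, 0, 0, 6, 0, 0], [0, 0, 0, 0, 0, -30, 0], [0, 0, 0, 0, 0, -30, 0], [0, 0, 0, 0, 0, -27, 0], [0, 0, 0, 0, 0, 0, 0]]]}}

```text
t: 34.5
tcp_pos: [0.5927, 0.1678, 0.119]
tcp_rot: [-179.5, 0.1, 89.2]
force: [-0.1, 0.4, -0.0]
gripper_width: 0.0003
```

>>> {"name": "drive_tool", "arguments": {"commands": [[[0, 0, 0, -10, 0, 0, 0], [0, 0, 0, -10, 0, 0, 0], [0, 0, 0, -8, 0, 0, 0], [0, 0, 0, -8, 0, 0, 0], [0, 0, 0, 0, 0, 0, 0]]]}}

```text
t: 34.92
tcp_pos: [0.5617, 0.1698, 0.1273]
tcp_rot: [179.7, -0.1, 89.2]
force: [2.1, 1.3, 1.3]
gripper_width: 0.0001
```

>>> {"name": "drive_tool", "arguments": {"commands": [[[0, 0, 0, -8, 0, 0, 0], [0, 0, 0, -8, 0, 0, 0], [0, 0, 0, -6, 0, 0, 0], [0, 0, 0, 0, 0, 0, 0], [0, 0, 0, 0, 0, 0, 0]]]}}

```text
t: 35.33
tcp_pos: [0.5369, 0.1691, 0.1236]
tcp_rot: [-179.9, 0.0, 89.3]
force: [-0.0, 0.5, 0.8]
gripper_width: 0.0007
```

```bash
python3 knob.py
```

```text
t 35.33 [536.9 169.1 123.6] [-179.9    0.    89.3] w 0.7
wrist 2895 [501.1 170.  150.4] [470. 158. 115.] [541. 181. 170.]
scene 73 [514.3 161.8 139.8] [471. 158. 125.] [549. 177. 156.]
top 55 [482.  170.7 148.8] [471. 163. 118.] [498. 180. 157.]
```

View pics/last.png

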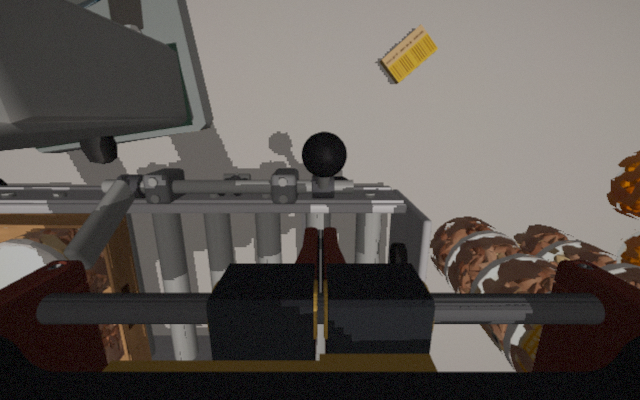

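Snapped open: the knob is now at x≈482 mm and the blade is stood up. I'll retract and go behind the carton.

>>> {"name": "drive_tool", "arguments": {"commands": [[[0, 0, 0, 10, 0, 10, 0], [0, 0, 0, 15, -5, 35, 0], [0, 0, 0, 15, -20, 35, 0], [0, 0, 0, 12, -34, 8, 0], [0, 0, 0, 8, -37, 0, 0]]]}}

```text
t: 35.9
tcp_pos: [0.6021, 0.0738, 0.2146]
tcp_rot: [179.6, -0.0, 89.4]
force: [0.7, 0.6, -1.0]
gripper_width: 0.0003
```

>>> {"name": "drive_tool", "arguments": {"commands": [[[0, 0, 0, 5, -38, 0, 0], [0, 0, 0, 4, -39, 0, 0], [0, 0, 0, 3, -39, 0, 0], [0, 0, 0, 3, -39, 0, 0], [0, 0, 0, 0, -39, 0, 0]]]}}

```text
t: 36.32
tcp_pos: [0.6135, -0.1223, 0.2107]
tcp_rot: [180.0, 0.0, 89.2]
force: [0.2, 0.1, -0.7]
gripper_width: 0.0006
```

>>> {"name": "drive_tool", "arguments": {"commands": [[[0, 0, 0, 0, -36, 0, 0], [0, 0, 0, 0, -32, 0, 0], [0, 0, 0, 0, -20, 0, 0], [0, 0, 0, 0, 0, -30, 0], [0, 0, 0, 0, 0, -30, 0]]]}}

```text
t: 36.73
tcp_pos: [0.6149, -0.2112, 0.1519]
tcp_rot: [179.7, 0.1, 89.1]
force: [0.2, -0.2, -0.1]
gripper_width: 0.0007
```

```bash
cat > cart2.py <<'E'
from fit import *
s=arm.observe(); print('t',round(s['t'],2),np.round(np.array(s['tcp_pos'])*1000,1),'F',np.round(s['force'],1))
for cam in ['scene','top','wrist']:
    im,d,p=snap(cam,'q%s%d'%(cam,s['t']*100)); W=world(p,d); X,Y,Z=W[...,0],W[...,1],W[...,2]
    if cam=='wrist': cv2.imwrite('pics/last.png',im)
    hsv=cv2.cvtColor(im,cv2.COLOR_BGR2HSV)
    brown=(hsv[...,0]>8)&(hsv[...,0]<25)&(hsv[...,1]>90)
    P=W[brown&(Z>.077)&(Z<.088)&(X>.525)&(X<.70)&(Y>-.24)&(Y<.24)]
    if len(P)>30: print(cam,len(P),'y pct',np.round(np.percentile(P[:,1],[0.5,2,98,99.5])*1000,1),'x',np.round(np.percentile(P[:,0],[1,99])*1000,1))
    L=(Z>.098)&(Z<.108)&(im.min(2)>90)&(X>.53)&(X<.70)&(Y>-.24)&(Y<.21)
    n,l,st,c=cv2.connectedComponentsWithStats(cv2.erode(L.astype(np.uint8),np.ones((3,3))) if cam!='top' else L.astype(np.uint8))
    for i in range(1,n):
        if st[i,4]>150: Q=W[l==i]; print('   lid',st[i,4],np.round(Q[:,:2].mean(0)*1000,1), round(np.median(Q[:,2])*1000,1))
E
python3 cart2.py
```

```text
t 36.73 [ 614.9 -211.2  151.9] F [ 0.2 -0.2 -0.1]
scene 489 y pct [-177.6 -177.     0.6    1.7] x [535.9 690.7]
   lid 398 [662.6 -43. ] 103.5
   lid 547 [ 661.4 -133.9] 103.4
top 136 y pct [-171.6 -171.3    6.8    7. ] x [534.9 688.5]
   lid 569 [649.1 -40.4] 103.1
   lid 500 [ 648.8 -127.8] 103.3
   lid 587 [576.  -38.2] 103.2
   lid 581 [ 575.3 -131.5] 103.1
wrist 3806 y pct [-175.2 -174.7    3.8    4.8] x [535.1 686.8]
   lid 7119 [575.3 -37.9] 102.1
   lid 7072 [ 574.8 -131.6] 102.1
   lid 4135 [643.7 -43.7] 102.0
   lid 3384 [ 639.3 -125.8] 102.1
```

View pics/last.png

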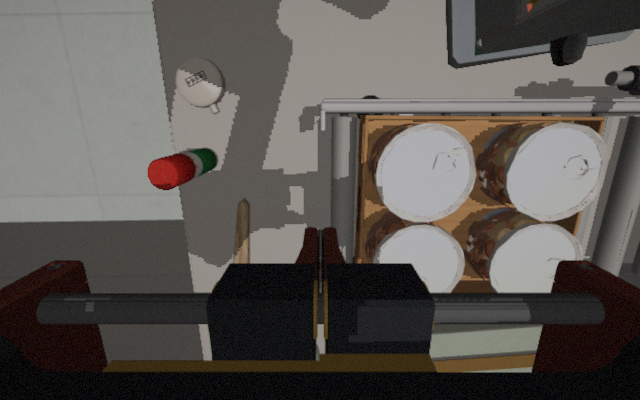

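>>> {"name": "drive_tool", "arguments": {"commands": [[[0, 0, 0, 0, 0, -35, 0], [0, 0, 0, 0, 0, -35, 0], [0, 0, 0, 0, 0, -12, 0], [0, 0, 0, 0, 0, 0, 0], [0, 0, 0, 0, 0, 0, 0]]]}}

```text
t: 37.3
tcp_pos: [0.6138, -0.2081, 0.0701]
tcp_rot: [180.0, 0.0, 89.3]
force: [1.2, -0.8, 0.0]
gripper_width: 0.0004
```

>>> {"name": "drive_tool", "arguments": {"commands": [[[0, 0, 0, 0, 0, 0, 0], [0, 0, 0, 0, 0, 0, 0], [0, 0, 0, 0, 0, 0, 0]]]}}

```text
t: 37.55
tcp_pos: [0.6145, -0.2087, 0.071]
tcp_rot: [179.8, 0.1, 89.2]
force: [-0.2, 0.2, 0.5]
gripper_width: 0.0004
```

>>> {"name": "drive_tool", "arguments": {"commands": [[[0, 0, 0, 0, 6, -3, 0], [0, 0, 0, 0, 5, 0, 0], [0, 0, 0, 0, 4, 0, 0], [0, 0, 0, 0, 4, 0, 0], [0, 0, 0, 0, 4, 0, 0]]]}}

```text
t: 37.97
tcp_pos: [0.613, -0.1844, 0.0659]
tcp_rot: [-180.0, -0.0, 89.3]
force: [-0.9, -0.1, 0.8]
gripper_width: 0.0005
```

>>> {"name": "drive_tool", "arguments": {"commands": [[[0, 0, 0, 0, 4, 0, 0], [0, 0, 0, 0, 5, 0, 0], [0, 0, 0, 0, 5, 0, 0], [0, 0, 0, 0, 6, 0, 0], [0, 0, 0, 0, 6, 0, 0]]]}}

```text
t: 38.38
tcp_pos: [0.6134, -0.1587, 0.066]
tcp_rot: [180.0, 0.0, 89.2]
force: [0.2, -0.5, -1.0]
gripper_width: 0.0004
```

```bash
python3 cart2.py
```

```text
t 38.38 [ 613.4 -158.7   66. ] F [ 0.2 -0.5 -1. ]
scene 521 y pct [-152.3 -151.7   26.3   28.2] x [536.2 690.7]
   lid 361 [663.7 -16.1] 103.6
   lid 467 [ 662.7 -108.8] 103.4
top 139 y pct [-145.9 -145.6   32.9   33.1] x [535.7 688.9]
   lid 574 [649.5 -12.6] 103.1
   lid 191 [664.  -98.1] 103.1
   lid 572 [576.5 -10.6] 103.2
   lid 462 [ 570.1 -102.7] 103.3
wrist 6778 y pct [-151.7 -145.8  -12.9   -7. ] x [535.3 688.6]
   lid 18230 [ 574.5 -103. ] 102.2
   lid 6864 [580.5 -26.7] 102.1
   lid 383 [619.3 -95.8] 101.9
   lid 2597 [654.6 -84.7] 102.2
```

>>> {"name": "drive_tool", "arguments": {"commands": [[[0, 0, 0, 0, 6, 0, 0], [0, 0, 0, 0, 6, 0, 0], [0, 0, 0, 0, 6, 0, 0], [0, 0, 0, 0, 6, 0, 0], [0, 0, 0, 0, 6, 0, 0]]]}}

```text
t: 38.95
tcp_pos: [0.6133, -0.1285, 0.066]
tcp_rot: [180.0, 0.0, 89.2]
force: [1.0, -0.9, 0.4]
gripper_width: 0.0004
```

>>> {"name": "drive_tool", "arguments": {"commands": [[[0, 0, 0, 0.2, 6, 0, 0], [0, 0, 0, 0, 6, 0, 0], [0, 0, 0, 0.2, 6, 0, 0], [0, 0, 0, 0, 6, 0, 0], [0, 0, 0, 0, 6, 0, 0]]]}}

```text
t: 39.37
tcp_pos: [0.6136, -0.0985, 0.066]
tcp_rot: [180.0, 0.0, 89.2]
force: [0.3, -0.7, -0.7]
gripper_width: 0.0002
```

>>> {"name": "drive_tool", "arguments": {"commands": [[[0, 0, 0, 0.2, 6, 0, 0], [0, 0, 0, 0, 6, 0, 0], [0, 0, 0, 0.2, 6, 0, 0], [0, 0, 0, 0, 6, 0, 0], [0, 0, 0, 0, 6, 0, 0]]]}}

```text
t: 39.78
tcp_pos: [0.614, -0.0685, 0.066]
tcp_rot: [180.0, 0.0, 89.2]
force: [1.3, -1.1, 0.2]
gripper_width: 0.0004
```

```bash
python3 cart2.py
```

```text
t 39.78 [614.  -68.5  66. ] F [ 1.3 -1.1  0.2]
scene 497 y pct [-62.4 -61.6 115.6 118. ] x [537.6 692. ]
   lid 260 [665.8  71.8] 103.6
   lid 382 [663.3 -19.1] 103.7
top 106 y pct [ -7.4  -3.8 122.4 122.6] x [537.7 689.6]
   lid 582 [650.8  77. ] 103.3
   lid 589 [577.5  79.2] 103.1
   lid 234 [571.9   1.4] 103.0
wrist 6140 y pct [-63.3 -56.1  64.7  73.1] x [536.6 689.8]
   lid 18108 [575.5 -13.6] 102.2
   lid 6957 [581.8  63. ] 102.1
   lid 324 [620.   -6.6] 101.9
   lid 2528 [655.2   5.1] 102.2
```

View pics/last.png

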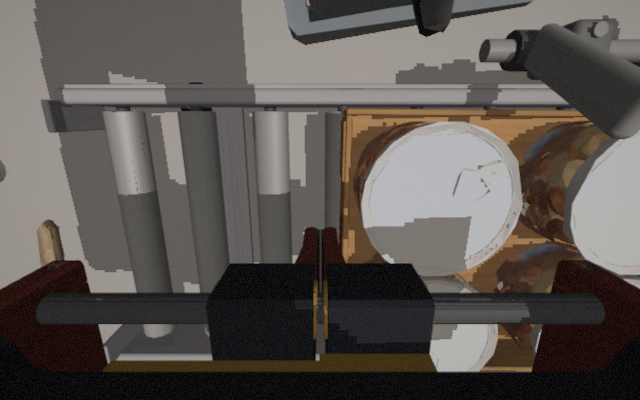

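>>> {"name": "drive_tool", "arguments": {"commands": [[[0, 0, 0, 0.2, 6, 0, 0], [0, 0, 0, 0, 6, 0, 0], [0, 0, 0, 0.2, 6, 0, 0], [0, 0, 0, 0, 6, 0, 0], [0, 0, 0, 0, 6, 0, 0]]]}}

```text
t: 40.35
tcp_pos: [0.6142, -0.0385, 0.0658]
tcp_rot: [-180.0, 0.0, 89.2]
force: [-0.3, -1.0, -0.6]
gripper_width: 0.0006
```

>>> {"name": "drive_tool", "arguments": {"commands": [[[0, 0, 0, 0.2, 6, 0, 0], [0, 0, 0, 0, 6, 0, 0], [0, 0, 0, 0.2, 6, 0, 0], [0, 0, 0, 0, 6, 0, 0], [0, 0, 0, 0, 5, 0, 0]]]}}

```text
t: 40.77
tcp_pos: [0.6147, -0.0093, 0.0659]
tcp_rot: [-180.0, -0.0, 89.2]
force: [0.1, 0.1, -0.7]
gripper_width: -0.0001
```

>>> {"name": "drive_tool", "arguments": {"commands": [[[0, 0, 0, 0.2, 5, 0, 0], [0, 0, 0, 0, 4, 0, 0], [0, 0, 0, 0, 4, 0, 0], [0, 0, 0, 0, 4, 0, 0], [0, 0, 0, 0, 4, 0, 0]]]}}

```text
t: 41.18
tcp_pos: [0.615, 0.0112, 0.066]
tcp_rot: [180.0, 0.0, 89.2]
force: [0.0, -0.8, -0.6]
gripper_width: 0.0004
```

>>> {"name": "drive_tool", "arguments": {"commands": [[[0, 0, 0, 0, 3, 0, 0], [0, 0, 0, 0, 3, 0, 0], [0, 0, 0, 0, 3, 0, 0], [0, 0, 0, 0, 2, 0, 0], [0, 0, 0, 0, 2, 0, 0]]]}}

```text
t: 41.6
tcp_pos: [0.6151, 0.024, 0.066]
tcp_rot: [180.0, 0.0, 89.2]
force: [0.6, -0.6, -0.1]
gripper_width: 0.0004
```

```bash
python3 cart2.py
```

```text
t 41.6 [615.1  24.   66. ] F [ 0.6 -0.6 -0.1]
scene 426 y pct [ 30.1  31.  206.8 209.9] x [538.6 693. ]
   lid 232 [665.7 163.8] 103.9
   lid 284 [664.1  72.5] 103.5
top 120 y pct [ 35.4  35.5 213.9 214. ] x [539.6 692.1]
   lid 587 [651.8 167.4] 103.2
   lid 598 [578.7 169.4] 103.1
   lid 245 [573.5  62.7] 103.3
wrist 6407 y pct [ 28.1  34.2 167.5 174.5] x [537.8 691.6]
   lid 18234 [576.6  76.3] 102.2
   lid 7808 [582.1 154. ] 102.2
   lid 293 [621.5  84.4] 102.0
   lid 2345 [656.6  96. ] 102.2
```

>>> {"name": "drive_tool", "arguments": {"commands": [[[0, 0, 0, 0, 2, 0, 0], [0, 0, 0, 0, 2, 0, 0], [0, 0, 0, 0, 2, 0, 0], [0, 0, 0, 0, 1, 0, 0], [0, 0, 0, 0, 1, 0, 0]]]}}

```text
t: 42.17
tcp_pos: [0.6149, 0.032, 0.0659]
tcp_rot: [180.0, 0.0, 89.2]
force: [-0.0, -0.2, 0.8]
gripper_width: 0.001
```

>>> {"name": "drive_tool", "arguments": {"commands": [[[0, 0, 0, 0, 1, 0, 0], [0, 0, 0, 0, 1, 0, 0], [0, 0, 0, 0, 1, 0, 0], [0, 0, 0, 0, 0, 0, 0]]]}}

```text
t: 42.5
tcp_pos: [0.6149, 0.0351, 0.0659]
tcp_rot: [-180.0, -0.0, 89.2]
force: [0.2, 0.4, 0.6]
gripper_width: 0.0004
```

```bash
python3 cart2.py
```

```text
t 42.5 [614.9  35.1  65.9] F [0.2 0.4 0.6]
scene 426 y pct [ 41.1  41.9 219.4 223.4] x [538.9 693.1]
   lid 214 [665.3 174.2] 103.9
   lid 296 [664.6  84.4] 103.7
top 154 y pct [ 46.   46.1 227.3 227.5] x [540.  692.6]
   lid 571 [651.8 177. ] 103.3
   lid 568 [578.6 178.7] 103.3
   lid 274 [573.2  75.5] 103.1
wrist 6607 y pct [ 42.8  44.8 178.8 185.4] x [538.  691.3]
   lid 18046 [576.8  86.8] 102.2
   lid 7779 [582.3 164.7] 102.2
   lid 238 [621.4  94.6] 101.9
   lid 2351 [656.5 106.7] 102.2
```

>>> {"name": "drive_tool", "arguments": {"commands": [[[0, 0, 0, 0, 1, 0, 0], [0, 0, 0, 0, 1, 0, 0], [0, 0, 0, 0, 0, 0, 0]]]}}

```text
t: 42.9
tcp_pos: [0.6149, 0.0362, 0.0659]
tcp_rot: [180.0, 0.1, 89.3]
force: [-0.3, -4.3, 0.1]
gripper_width: 0.0006
```

>>> {"name": "drive_tool", "arguments": {"commands": [[[0, 0, 0, 0, 1, 0, 0], [0, 0, 0, 0, 1, 0, 0], [0, 0, 0, 0, 0, 0, 0]]]}}

```text
t: 43.15
tcp_pos: [0.6161, 0.0366, 0.066]
tcp_rot: [179.9, 0.2, 89.3]
force: [2.6, -9.5, -2.9]
gripper_width: 0.0005
```

```bash
python3 cart2.py
```

```text
t 43.15 [616.1  36.6  66. ] F [ 2.6 -9.5 -2.9]
scene 429 y pct [ 42.3  43.4 219.9 223.4] x [539.8 693.7]
   lid 190 [667.3 178.1] 103.7
   lid 154 [560.2  86.5] 103.5
   lid 283 [665.3  86.2] 103.6
top 139 y pct [ 46.   48.2 227.  227.3] x [539.9 692.8]
   lid 562 [652.4 178.5] 103.3
   lid 559 [579.1 179.5] 103.1
   lid 295 [573.9  77.5] 103.1
wrist 6643 y pct [ 42.8  45.8 179.6 185.7] x [538.8 691.9]
   lid 18113 [577.8  87.9] 102.2
   lid 7857 [582.6 165.7] 102.2
   lid 272 [622.5  96.6] 102.0
   lid 2370 [657.6 108.3] 102.2
```

Run:
```python
import cv2,glob
f=sorted(glob.glob('pics/qtop*.png'))[-1]; im=cv2.imread(f); cv2.imwrite('pics/tc.png',cv2.resize(im[105:215,235:430],None,fx=4,fy=4,interpolation=cv2.INTER_CUBIC))
```

```text
(no output)
```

View pics/tc.png

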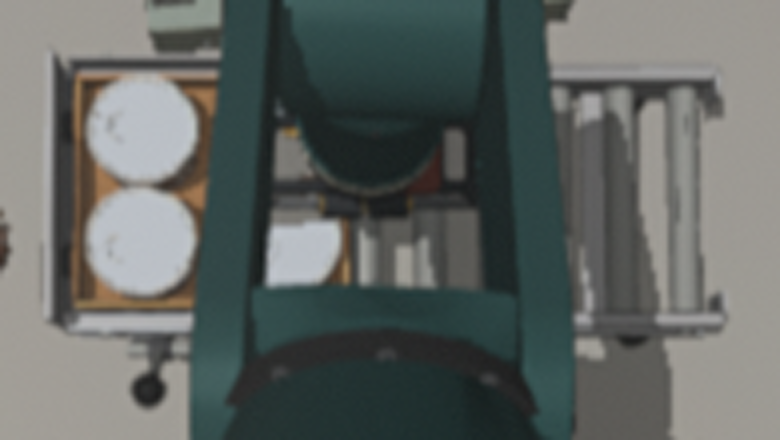

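Firm resistance (about 9.5 N): the carton is against the buffers. I'll ease off slowly.

>>> {"name": "drive_tool", "arguments": {"commands": [[[0, 0, 0, 0, -1, 0, 0], [0, 0, 0, 0, -1, 0, 0], [0, 0, 0, 0, -1, 0, 0], [0, 0, 0, 0, -1, 0, 0], [0, 0, 0, 0, 0, 0, 0]]]}}

```text
t: 43.72
tcp_pos: [0.6146, 0.0352, 0.0659]
tcp_rot: [-180.0, -0.0, 89.2]
force: [-0.3, -0.6, -0.2]
gripper_width: 0.0005
```

>>> {"name": "drive_tool", "arguments": {"commands": [[[0, 0, 0, 0, -6, 0, 0], [0, 0, 0, 0, -12, 0, 0], [0, 0, 0, 0, -15, 15, 0], [0, 0, 0, 0, -10, 35, 0], [0, 0, 0, -5, 0, 38, 0]]]}}

```text
t: 44.13
tcp_pos: [0.6089, -0.0108, 0.153]
tcp_rot: [-179.8, 0.0, 89.2]
force: [1.2, -0.9, -0.4]
gripper_width: 0.0004
```

```bash
python3 cart2.py
```

```text
t 44.13 [608.9 -10.8 153. ] F [ 1.2 -0.9 -0.4]
scene 391 y pct [ 41.9  43.6 216.  223.4] x [539.8 693.8]
   lid 309 [659.2 177.5] 103.9
   lid 399 [659.3  85.1] 103.6
top 159 y pct [ 77.5  83.7 227.1 227.2] x [538.9 692.8]
   lid 564 [652.4 178.5] 103.2
   lid 844 [610.1  96. ] 103.1
   lid 559 [579.1 179.2] 103.2
wrist 4040 y pct [ 44.6  45.3 224.1 225.3] x [539.  691.5]
   lid 5978 [578.1 179.5] 102.1
   lid 6431 [578.4  87.6] 102.1
   lid 4316 [649.8  90.5] 102.1
   lid 3926 [648.5 175.1] 102.0
```

View pics/last.png

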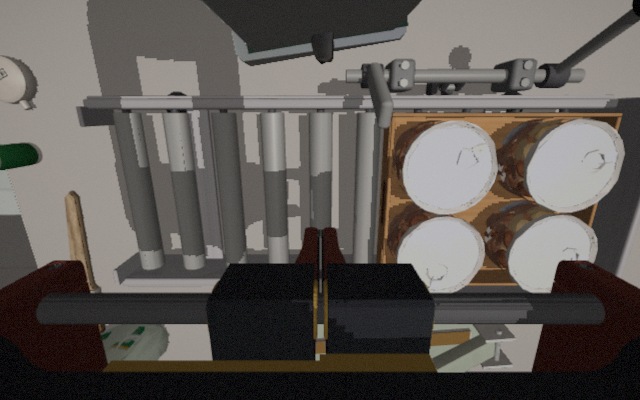

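>>> {"name": "drive_tool", "arguments": {"commands": [[[0, 0, 0, -3, 10, 35, 0], [0, 0, 0, -5, 25, 30, 0], [0, 0, 0, -8, 35, 10, 0], [0, 0, 0, -10, 37, 0, 0], [0, 0, 0, -15, 36, 0, 0]]]}}

```text
t: 44.7
tcp_pos: [0.5694, 0.1357, 0.2288]
tcp_rot: [179.9, -0.0, 89.2]
force: [0.5, 2.1, -0.3]
gripper_width: 0.0003
```

>>> {"name": "drive_tool", "arguments": {"commands": [[[0, 0, 0, -24, 26, 0, 0], [0, 0, 0, -32, 13, 0, 0], [0, 0, 0, -36, 0, 0, 0], [0, 0, 0, -30, 0, 0, 0], [0, 0, 0, 0, 0, 0, 0]]]}}

```text
t: 45.12
tcp_pos: [0.4391, 0.1734, 0.2267]
tcp_rot: [-179.5, 0.1, 89.4]
force: [-1.4, -0.9, 0.3]
gripper_width: 0.0004
```

```bash
python3 knob.py
```

```text
t 45.12 [439.1 173.4 226.7] [-1.795e+02  1.000e-01  8.940e+01] w 0.4
wrist 0   
scene 57 [482.3 165.5 148.1] [471. 160. 137.] [491. 172. 155.]
top 0
```

View pics/last.png

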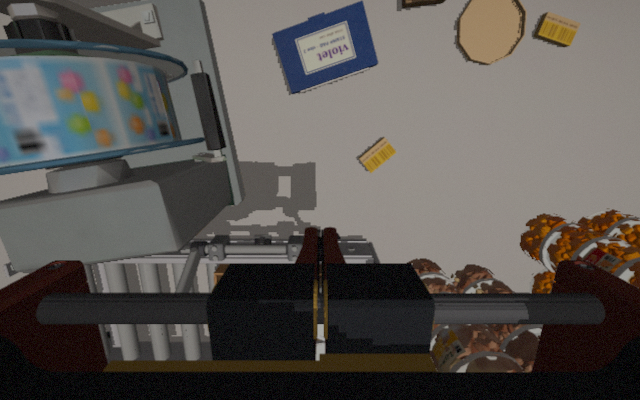

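>>> {"name": "drive_tool", "arguments": {"commands": [[[0, 0, 0, 0, 2, -30, 0], [0, 0, 0, 0, 0, -35, 0], [0, 0, 0, 0, 0, -29, 0], [0, 0, 0, 0, 0, 0, 0], [0, 0, 0, 0, 0, 0, 0]]]}}

```text
t: 45.68
tcp_pos: [0.447, 0.1753, 0.1337]
tcp_rot: [-179.8, 0.1, 89.2]
force: [0.0, 0.1, 0.8]
gripper_width: 0.0004
```

>>> {"name": "drive_tool", "arguments": {"commands": [[[0, 0, 0, 8, 0, 0, 0], [0, 0, 0, 8, 0, 0, 0], [0, 0, 0, 8, 0, 0, 0], [0, 0, 0, 8, 0, 0, 0], [0, 0, 0, 8, 0, 0, 0]]]}}

```text
t: 46.1
tcp_pos: [0.489, 0.176, 0.136]
tcp_rot: [179.8, -0.0, 89.2]
force: [-0.4, 0.1, 0.1]
gripper_width: 0.0007
```

>>> {"name": "drive_tool", "arguments": {"commands": [[[0, 0, 0, 8, 0, 0, 0], [0, 0, 0, 8, 0, 0, 0], [0, 0, 0, 6, 0, 0, 0], [0, 0, 0, 0, 0, 0, 0], [0, 0, 0, 0, 0, 0, 0]]]}}

```text
t: 46.52
tcp_pos: [0.5092, 0.1758, 0.1348]
tcp_rot: [-180.0, 0.0, 89.2]
force: [-1.2, -0.0, 0.9]
gripper_width: 0.0002
```

```bash
python3 knob.py
```

```text
t 46.52 [509.2 175.8 134.8] [-180.     0.    89.2] w 0.2
wrist 964 [500.1 175.7 154.6] [497. 165. 135.] [562. 186. 170.]
scene 124 [536.  166.2 143.5] [498. 159. 122.] [566. 180. 155.]
top 0
```

View pics/last.png

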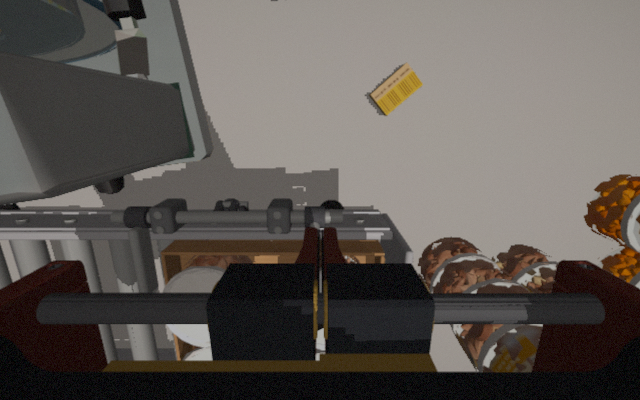

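>>> {"name": "drive_tool", "arguments": {"commands": [[[0, 0, 0, -15, 0, 0, 0], [0, 0, 0, -30, 0, 5, 0], [0, 0, 0, -25, 5, 30, 0], [0, 0, 0, 0, 20, 38, 0], [0, 0, 0, -10, 35, 20, 0]]]}}

```text
t: 47.08
tcp_pos: [0.4288, 0.2339, 0.2295]
tcp_rot: [179.9, 0.0, 89.1]
force: [1.5, 0.2, 0.6]
gripper_width: 0.0002
```

>>> {"name": "drive_tool", "arguments": {"commands": [[[0, 0, 0, -15, 35, 0, 0], [0, 0, 0, -15, 35, 0, 0], [0, 0, 0, -10, 30, 0, 0], [0, 0, 0, 0, 0, 0, 0], [0, 0, 0, 0, 0, 0, 0]]]}}

```text
t: 47.5
tcp_pos: [0.3878, 0.3363, 0.2267]
tcp_rot: [-180.0, 0.0, 89.4]
force: [0.6, -0.3, -0.4]
gripper_width: 0.0002
```

```bash
python3 knob.py; python3 cart2.py; python3 fit2.py >/dev/null
python3 - <<'E'
import cv2
from h import *
im,d,p=snap('top','fin_t'); a=cv2.resize(im[105:215,235:430],None,fx=4,fy=4,interpolation=cv2.INTER_CUBIC); cv2.imwrite('pics/fin1.png',a)
W=world(p,d); X,Y,Z=W[...,0],W[...,1],W[...,2]
B=W[(Z>.083)&(Z<.095)&(Y>.005)&(Y<.043)&(X>.535)&(X<.6)]; print('blade',len(B),B.min(0),B.max(0))
im,d,p=snap('scene','fin_s'); cv2.imwrite('pics/fin2.png',cv2.resize(im[120:360,240:500],None,fx=2.5,fy=2.5,interpolation=cv2.INTER_CUBIC))
E
```

```text
t 47.5 [387.8 336.3 226.7] [-180.     0.    89.4] w 0.2
wrist 284 [548.  173.7 139. ] [538. 161. 115.] [558. 182. 147.]
scene 72 [555.4 165.1 141.6] [542. 158. 118.] [566. 175. 150.]
top 52 [553.1 169.4 143.8] [541. 161. 123.] [563. 177. 150.]
t 47.65 [388.9 334.2 226.6] F [ 0.3 -0.7 -1. ]
scene 762 y pct [ 42.4  43.4 220.8 224. ] x [539.9 692.9]
   lid 344 [580.4 176.5] 103.7
   lid 406 [652.7 176. ] 103.7
   lid 1007 [613.5  88.3] 103.6
top 228 y pct [ 46.6  46.7 226.9 227. ] x [538.5 692.8]
   lid 565 [652.3 178.3] 103.2
   lid 1161 [610.5  89.3] 103.1
   lid 481 [582.6 180.5] 103.2
wrist 243 y pct [101.9 102.5 123.  123.8] x [555.1 614.2]
   lid 1056 [569.5  95.8] 102.1
   lid 833 [570.8 182.6] 102.1
blade 49 [0.53504564 0.02761722 0.0856765 ] [0.57749937 0.03364099 0.09400278]
```

View pics/fin1.png

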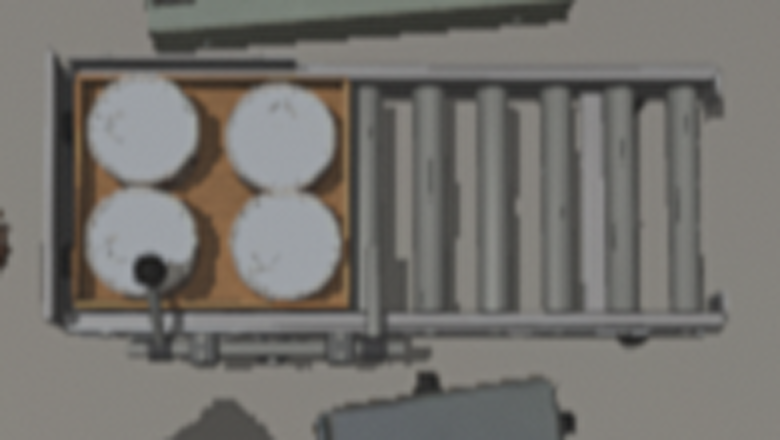

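View pics/fin2.png

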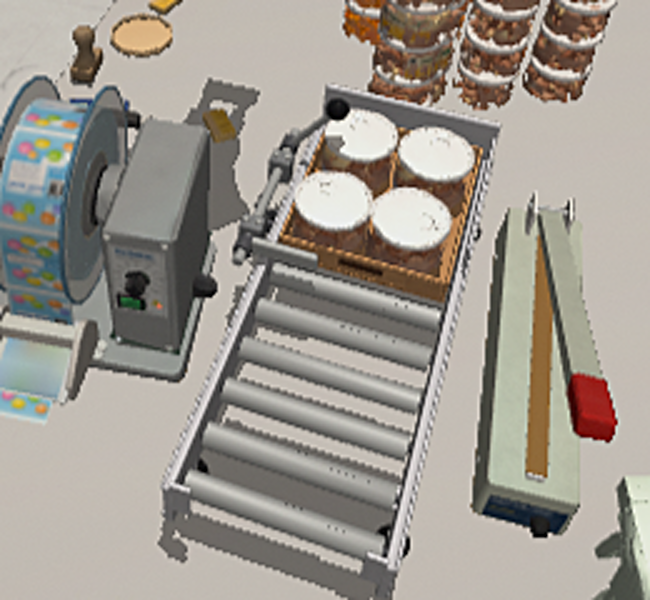

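>>> {"name": "drive_tool", "arguments": {"commands": [[[0, 0, 0, 0, 0, 0, 0], [0, 0, 0, 0, 0, 0, 0], [0, 0, 0, 0, 0, 0, 0], [0, 0, 0, 0, 0, 0, 0], [0, 0, 0, 0, 0, 0, 0]]]}}

```text
t: 48.32
tcp_pos: [0.3889, 0.3353, 0.2268]
tcp_rot: [-180.0, 0.0, 89.2]
force: [-0.7, 0.9, 0.2]
gripper_width: 0.0005
```

```bash
python3 -c "
from plant import arm
print(arm.hand_in()); print(arm.observe()['t'])"
```

```text
the job is handed in; nothing more can be done
None
the job is handed in; nothing more can be done
```

The job is done and handed in at about 48 s. All four single cans stand upright in the carton, the carton is home against the buffers, and the stop is shut behind it.

- **Packing:** I packed the cans while the stop was still shut. The fourth can caught a neighbour's lid on the way down and tilted about 21° in the gripper. I set it on the table, gripped it again and placed it upright. The neighbouring can stayed upright, and the carton rolled about 1 mm.
- **Stop and carton:** The lever snapped open on the first push. I pushed the carton along the rollers at roughly 70 mm/s or less. It met the buffers at about 9.5 N, and then I eased off.
- **Last checks:**
  - All four lids are level at about 103 mm.
  - The carton spans y = 46.6 to 227 mm.
  - The blade lies level at y = 28 to 34 mm, a gap of about 13 mm where 12 mm was expected.
  - The knob is back at its shut position and the robot touches nothing.
- **Disagreement:** The cameras differed by 2 to 4 mm on the carton's y position. No check failed.

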